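# Open a vacuum pump's bayonet filter cover and click in a fresh cartridge

## Task

The vacuum pump's filter housing needs its fresh cartridge: press the wing-grip cover down against its spring, give it a quarter turn counter-clockwise to free it from its lugs without wrenching it against them, lift it off and stand it on the bench top, grip upwards. Then take the filter cartridge that is lying on the bench, set it upright and push it, knob up, all the way down into the housing until it clicks home. Leave the cover off, and do not disturb the other things on the bench.

Things in the scene. Friction and masses are not known exactly. Their poses are not given: they have to be found in the camera images.
- pump: Bench vacuum pump on a grey base plate, screwed down. Origin: on the upright axis of its filter housing, at bench level; +z up, +y towards gauge and motor. Plate: -68 to 278 mm along its y, -75 to 75 along x, 14 high. Pump head and motor begin 75 mm from the housing's axis on the +y side: 126 mm high, gauge and silencer up to 177, terminal box 151
- housing_mouth (a point): Centre of the filter housing's mouth, 113 mm above the bench, at its rim. Housing: upright canister 96 mm across up to 80 mm height, above it a neck 78 mm across with two steel lugs, 8 mm long, at the pump's +x and -x, heights 102 to 108. A rubber ring on a spring (65 mm inside, 77 outside) lies round the mouth; with the cover off it stands up to 126 mm
- bore_floor (a point): Centre of the floor of the housing's bore, 19 mm above the bench, axes as the pump's. The bore is round, 53.4 mm across, 94 mm deep, with a chamfered mouth (61 mm)
- cover: Black bayonet cover, 0.4 kg. Origin: centre of the skirt's lower edge, +z up to the grip. Skirt 100 mm across, 26 high; dome 76 across up to 72; on top an upright wing grip: a bar 66 mm long, 14 thick, from 72 to 105 mm, its length along the cover's own direction (0.707, -0.707, 0). It starts locked on the housing, origin 97 mm above the bench, axes parallel to the pump's
- cover_grip (a point): Middle of the cover's wing grip, 89 mm above its lower edge. Locked, the ring's spring pushes the cover up (7 N) and notches in its slots hold the lugs. To free it: press down 7 to 10 mm (10 is the stop; about 12 N at 8 mm), keep it down and turn it counter-clockwise seen from above by a quarter turn (free from 78 to 98 degrees, then a stop); then it lifts straight off
- cartridge: Pleated filter cartridge, grey end caps, 140 mm long, 0.13 to 0.25 kg, at the start lying on its side on the right-hand bench (axis 25.5 mm high). Origin: centre of its foot; +z along the axis towards the knob. Body 51 mm across up to 96 mm (foot tapered to 39 mm over the first 14; groove 5 deep from 20 to 36 mm), six-sided flange 51 over flats, 59 over corners, from 96 to 104
- cartridge_knob (a point): Middle of the cartridge's round knob (31 mm across, from 104 to 140 mm above the foot), 122 mm from the foot on the axis. With the cartridge home (foot on the bore's floor, 19 mm above the bench) the knob reaches from 123 to 159 mm above the bench, clear of the rim. Centre of mass of the cartridge: about 60 mm from the foot
- click_ball (a joint): Sprung ball in the side of the bore, 47 mm above the bench: 0 = fully out, 5 mm into the bore; grows (m) as it is pushed back. The cartridge's foot meets it about 25 mm above its home height and pushes it back 2 to 3 mm; that takes a push of 5 to 10 N; at home it springs back to 0 into the groove with a click
- bench_gap (a point): A point in the 25 mm wide gap between the left-hand and the right-hand bench top, at bench height; the gap runs along this point's x axis, away from the robot. Left bench top ends 0.55 m, right one 0.58 m ahead of the robot at a 34 mm high upstand
- oil_bottle: Bystander: squeeze bottle, yellow oil, 66 mm across, 213 mm tall. Origin: centre of its underside
- mug: Bystander: mug with black and white rings, 90 mm tall, 86 mm across, its axis 17 mm along its own +y from the origin, its handle reaching 60 mm along -y. Origin: centre of its underside (handle included)
- iron_weight: Bystander: black cast-iron knob weight, 52 mm across, 50 mm tall. Origin: centre of its underside
- ribbon_roll: Bystander: small roll of yellow tying ribbon lying flat, 55 mm across, 32 mm tall. Origin: centre of its underside
- scrub_brush: Bystander: blue-green hand scrubbing brush on its bristles, 85 mm along its own y, 30 mm wide, 55 mm tall. Origin: centre of its underside

How it is judged:
By the outcome, as a careful person would: the job done as asked, in the order asked, and still so for the second after the job is handed in, with the robot touching nothing.
It also fails if it takes over 72 s, if anything falls off the work surface, if the arm or the gripper's body presses on something with over 40 N, if the wrist force passes 120 N, or if a joint passes its speed limit or range.

## Robot

A 7-joint arm with a two-finger parallel gripper is mounted at the origin on the work surface; the furniture and walls round the work are solid. World frame = base frame: x ahead of the robot, y to its left, z up, the work surface at z = 0. Lengths are in m, angles in rad, forces in N, time in s.
With the tool pointing down it reaches from about 0.4 to 0.875 m from the base axis. Payload 6.5 kg.
Tool frame: the origin (TCP) lies at the very end of the fingers, on their centre line; the grasp point (between the pads) lies 19 mm behind it (manip.grasp_offset is the distance from the TCP to the grasp point, in m); z points along the fingers, y is the direction in which the jaws open and shut (so a half turn about z gives the same grasp; the last joint's range is limited). The gripper opens to 85 mm and grips with 20 to 120 N. Pads are 22 mm wide; open, the fingers measure 114 mm over their backs; the gripper's body (76 mm by 85 mm) begins 54 mm behind the grasp point. The pads swing forward as they close: fully open they stand 13 mm farther back than shut.
Start: joints at [1.072, 0.536, -0.004, 1.538, 0.003, 1.067, -0.071], TCP at [0.273, -0.59, 0.231] pointing down, gripper open.
Joint ranges: [-2.7, 2.7], [-0.37, 2.16], [-1.27, 1.26], [0.24, 2.4], [-1.31, 4.45], [0.19, 1.91], [-2.76, 2.76]. Speed limits (rad/s): [2.39, 2.39, 3.14, 3.14, 3.14, 3.14, 3.14].

## Interface

Orientations are given as a unit quaternion [w, x, y, z].
In Python, from rig import manip gives the robot as it stands.
- The arm moves only by the tool send_rows, never from a script. Its argument "rows" is a list that holds one entry, the list of rows, each a list of 7 numbers: the gripper command: -1 is shut, 1 is fully open, values between are in proportion, then the shift along the tool's x, y, z in mm, then the turn, a rotation vector about the tool's x, y, z in degrees. A call has 1 to 10 rows; each row shifts and turns the pose as measured when the row begins, along the tool's axes as they then stand; what a row does not reach is not made up. A row lasts 1/8 s, in which the tool goes at most 62.5 mm and 10.7 degrees, less where a joint would pass 70% of its speed; a pose out of reach is approached as far as the arm can. A call with a gripper value outside its range is refused whole. The fingers move at their own pace and stop on an object; the grip force is fixed at half the most. Time passes only in rows, so rows that do not move let the fingers close. It gives the time, the measured TCP pose, the force and the opening at its end, in the units of the state.
- manip.sense(): the state, without advancing time (a new reading comes with each control period).
- manip.snapshot(name): name is "scene" or "top" or "wrist"; returns a dict with "color" (400x640x3 uint8, red, green, blue), "fx", "fy", "cx", "cy" (pixels), "cam_to_world" (4x4, takes a point from camera to world coordinates). Camera axes: x right, y down, z forward; pixel columns grow to the right and rows downward; lengths in m; the calibration is good to about 2 mm. A picture is of the moment at which its call begins. There is no depth.
- manip.sign_off(): hands the job in, once; it reports no verdict.
The state is a dict: "t": time; "joint_positions": joint angles; "joint_vel": joint speeds; "joint_torque": joint torques, N m; "tcp_pos": TCP position; "orientation": TCP orientation; "wrist_force": force on the tool from outside, world axes, zero at the start; "moment": the same for the moment, N m; "gripper_width": finger opening in m.
Only numpy, scipy, OpenCV 4.12 (cv2) and the standard library are available. Lean on these libraries where they do the work, as an engineer would, in place of code of your own. Each camera call takes 0.05 s, during which the arm holds its last target. There are 200 camera calls.

## Working session

There is one attempt and no reset: what is moved stays moved. The work goes in short steps, Python scripts to look and compute and a tool call to move; the robot and the scene stay as the last step left them, time stands still between calls to the robot, and variables do not carry over. Pictures are saved under pics/ and viewed, about 8 in all and at most 12, crops included, and the job is handed in when it is done.

Besides the shell and the picture viewer there is one more tool, called as name(argument=value, ...) on one line, values as JSON. send_rows: Moves the arm, as the interface text tells. Its arguments: {"type":"object","properties":{"rows":{"type":"array"}},"required":["rows"]}

```bash
ls; mkdir -p pics; cat > h.py <<'E'
import numpy as np, cv2
from rig import manip
from scipy.spatial.transform import Rotation as R
def snap(n,f=None):
    s=manip.snapshot(n)
    if f: cv2.imwrite('pics/'+f,s['color'][:,:,::-1])
    return s
def ray(s,u,v,z):
    T=np.array(s['cam_to_world']); d=T[:3,:3]@np.array([(u-s['cx'])/s['fx'],(v-s['cy'])/s['fy'],1]); o=T[:3,3]
    return o+d*(z-o[2])/d[2]
def proj(s,p):
    T=np.array(s['cam_to_world']); q=T[:3,:3].T@(np.array(p)-T[:3,3]); return s['fx']*q[0]/q[2]+s['cx'],s['fy']*q[1]/q[2]+s['cy']
def Rt(st): w,x,y,z=st['orientation']; return R.from_quat([x,y,z,w])
E
python3 - <<'E'
from h import *
for n in('scene','top'):
    s=snap(n,n+'0.png'); print(n,s['fx'],s['cx'],s['cy'],np.round(s['cam_to_world'],3).tolist())
st=manip.sense();print(st, manip.grasp_offset)
E
```

```text
pics
scene 467.6216868872685 323.03665991177735 198.36337833688148 [[0.641, -0.493, 0.588, -0.405], [-0.767, -0.396, 0.505, -0.775], [-0.016, -0.775, -0.632, 1.006], [0.0, 0.0, 0.0, 1.0]]
top 376.0561104712778 320.41173087103283 194.51575936523827 [[-0.027, -0.994, 0.105, 0.299], [-1.0, 0.028, 0.012, -0.125], [-0.015, -0.104, -0.994, 1.041], [0.0, 0.0, 0.0, 1.0]]
{'t': 0.1, 'joint_positions': array([ 1.07176627,  0.53710309, -0.0044176 ,  1.53876529,  0.00260822,
        1.06731291, -0.07117827]), 'joint_vel': array([ 0.00043553, -0.00276571,  0.00142699, -0.00405459,  0.00126749,
        0.00074234, -0.00042915]), 'joint_torque': array([ 3.90235175e-03, -5.84558058e+01,  1.05226178e+00, -2.59772229e+01,
        1.25857917e-02,  4.70025392e-03,  2.71535362e-05]), 'tcp_pos': array([ 0.27237084, -0.58955321,  0.23049621]), 'orientation': array([-7.55790841e-04,  9.76664700e-01,  2.14768333e-01, -2.35222236e-04]), 'wrist_force': array([-0.31344789, -0.04661631,  0.47376879]), 'moment': array([-0.03306521, -0.05134532, -0.01003221]), 'gripper_width': 0.08544998876975189} 0.0187
```

View pics/scene0.png

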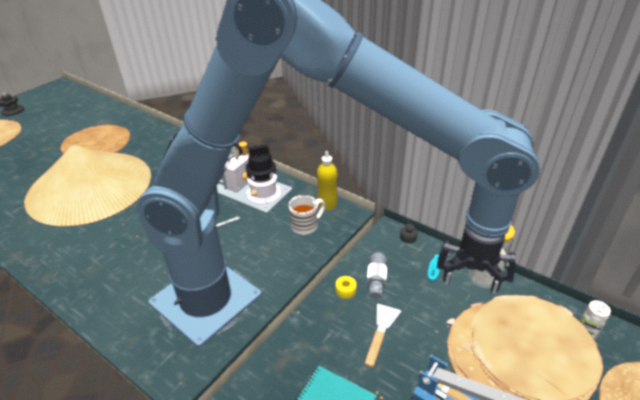

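View pics/top0.png

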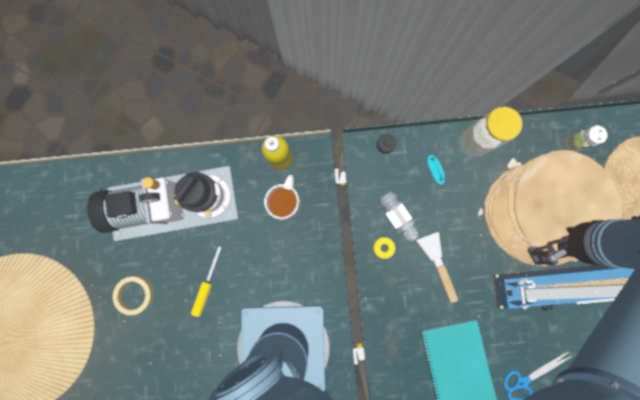

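The scene view shows the pump with its cover at about (262,165) and the cartridge at (377,272). In the top view the cover is at (197,190), the plate's right end at about (235,195), the cartridge at (385–415, 195–240), and the mug at (282,200). I'll crop closer.

```bash
python3 - <<'E'
from h import *
a=cv2.imread('pics/top0.png'); 
c1=cv2.resize(a[120:260,80:310],None,fx=3.4,fy=3.4,interpolation=cv2.INTER_CUBIC)[:, :480*2]
c1=cv2.resize(a[125:245,80:310],(780,407),interpolation=cv2.INTER_CUBIC)
c2=cv2.resize(a[180:250,360:480],None,fx=2.7,fy=2.7,interpolation=cv2.INTER_CUBIC)
b=cv2.imread('pics/scene0.png')[130:215,210:360]; c3=cv2.resize(b,(int(150*2.2),187))
o=np.zeros((600,780,3),np.uint8);o[:407]=c1;o[410:410+189,:324]=c2;o[410:597,400:730]=c3
cv2.imwrite('pics/crop1.png',o)
s=manip.snapshot('top')
hsv=cv2.cvtColor(s['color'],cv2.COLOR_RGB2HSV)
m=((hsv[:,:,2]>105)&(hsv[:,:,1]<60)).astype(np.uint8)
for (x0,x1,y0,y1) in((80,245,160,245),(370,425,185,245)):
    k=np.zeros_like(m);k[y0:y1,x0:x1]=m[y0:y1,x0:x1]
    cs,_=cv2.findContours(k,0,2);c=max(cs,key=cv2.contourArea);print(cv2.contourArea(c),cv2.minAreaRect(c),cv2.boxPoints(cv2.minAreaRect(c)).round(1).tolist())
E
```

```text
8741.0 ((162.0, 202.0), (84.0, 164.0), 90.0) [[80.0, 160.0], [244.0, 160.0], [244.0, 244.0], [80.0, 244.0]]
2654.5 ((397.0, 214.5), (59.0, 54.0), 90.0) [[370.0, 185.0], [424.0, 185.0], [424.0, 244.0], [370.0, 244.0]]
```

View pics/crop1.png

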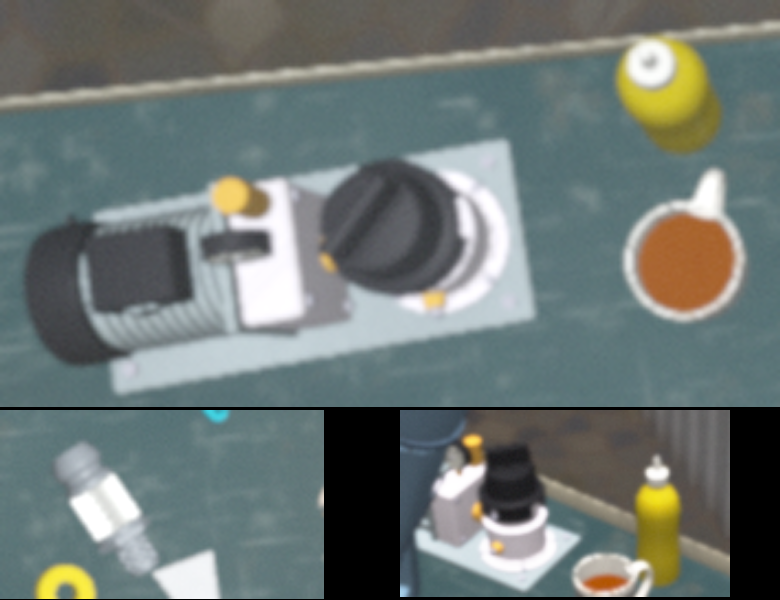

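The pump plate's corners are at crop (510,141), (535,318), (113,393) and (95,213). The wing grip runs from about (330,250) to (380,180). The cartridge's wide foot is at the upper left and its narrow knob at the lower right.

```bash
python3 - <<'E'
from h import *
s=manip.snapshot('top')
P=[ray(s,80+u/3.391,125+v/3.391,0.014)[:2] for u,v in((510,141),(535,318),(113,393),(95,213))]
print(np.round(P,3))
rf,rn,ln,lf=P
d=(lf+ln-rf-rn);d/=np.linalg.norm(d);print('ydir',d,np.linalg.norm(lf-rf),np.linalg.norm(rf-rn))
ax=(rf+rn)/2+d*.068; print('axis',ax,'alt from centre',sum(P)/4-d*.105)
print('grip',ray(s,80+356/3.391,125+215/3.391,.202))
print('gripends',ray(s,80+332/3.391,125+250/3.391,.202),ray(s,80+380/3.391,125+180/3.391,.202))
for u,v in((75,50),(142,150),(108,97)): print('cart',ray(s,360+u/2.7,180+v/2.7,.0255))
for n,(u,v) in dict(mug=(684,260),bottle=(690,110)).items(): print(n,ray(s,80+u/3.391,125+v/3.391,.05))
for u,v in((338,140),(345,230),(357,350),(387,143),(384,248),(435,170),(430,240)): print((u,v),ray(s,u,v,0.02))
E
```

```text
[[0.493 0.135]
 [0.347 0.115]
 [0.296 0.456]
 [0.443 0.476]]
ydir [-0.14588824  0.98930108] 0.3443803506599692 0.14678234201781584
axis [0.41005394 0.19223224] alt from centre [0.41014363 0.19162408]
grip [0.4103427  0.19038826 0.202     ]
gripends [0.38735908 0.206165   0.202     ] [0.43344729 0.17452849 0.202     ]
cart [ 0.39024881 -0.29496288  0.0255    ]
cart [ 0.28894043 -0.35661057  0.0255    ]
cart [ 0.34230918 -0.32560958  0.0255    ]
mug [ 0.38762142 -0.01034944  0.05      ]
bottle [ 0.50652185 -0.01703267  0.05      ]
(338, 140) [ 0.55734253 -0.16580768  0.02      ]
(345, 230) [ 0.30868691 -0.17678127  0.02      ]
(357, 350) [-0.00418974 -0.19754037  0.02      ]
(387, 143) [ 0.54472709 -0.30077536  0.02      ]
(384, 248) [ 0.25778125 -0.27968502  0.02      ]
(435, 170) [ 0.46540318 -0.42832059  0.02      ]
(430, 240) [ 0.27578084 -0.4037964   0.02      ]
```

send_rows(rows=[[[1, 36, -32, -20, 0, 0, 0], [1, 36, -32, -20, 0, 0, 0], [1, 36, -32, -20, 0, 0, 0], [1, 36, -32, -15, 0, 0, 0], [1, 36, -32, -15, 0, 0, 0], [1, 36, -32, -15, 0, 0, 0], [1, 36, -32, -10, 0, 0, 0], [1, 36, -32, -10, 0, 0, 0], [1, 36, -32, -5, 0, 0, 0], [1, 36, -32, 0, 0, 0, 0]]])

```text
t: 1.45
tcp_pos: [0.4691, -0.1378, 0.3638]
orientation: [-0.0, 0.977, 0.211, -0.0]
wrist_force: [0.8, 0.5, 0.0]
gripper_width: 0.0854
```

```bash
cat >> h.py <<'E'
def go(p,az=None):
    "print tool-frame shift mm to p and tool-z turn to bring tool y to azimuth az (deg), plus levelling turn"
    st=manip.sense();r=Rt(st);M=r.as_matrix()
    print('tcp',np.round(st['tcp_pos'],4),'yaz %.1f'%np.degrees(np.arctan2(M[1,1],M[0,1])),'z',np.round(M[:,2],3),'F',np.round(st['wrist_force'],1),'M',np.round(st['moment'],2),'w %.4f'%st['gripper_width'],'t %.1f'%st['t'],'q',np.round(st['joint_positions'],2))
    print('shift',np.round(M.T@(np.array(p)-st['tcp_pos'])*1e3,1))
    if az is not None:
        a=np.radians(az);y=np.array([np.cos(a),np.sin(a),0]);z=np.array([0,0,-1.]);G=np.c_[np.cross(y,z),y,z]
        print('turn',np.round((r.inv()*R.from_matrix(G)).as_rotvec(degrees=True),1))
E
python3 - <<'E'
from h import *
go([.405,.185,.33],53.4)
s=manip.snapshot('top');c=manip.snapshot('scene')
for px in((50,205),(160,260)):
    p=ray(s,*px,0);print(p,proj(c,p),np.hypot(*p[:2]))
E
```

```text
tcp [ 0.4691 -0.1378  0.3638] yaz -65.6 z [-0.001  0.001 -1.   ] F [0.8 0.5 0. ] M [-0.01 -0.07 -0.03] w 0.0854 t 1.4 q [ 0.45  0.15 -0.28  1.77  0.04  1.24 -0.99]
shift [  74.8 -320.5   34. ]
turn [-1.00e-01 -0.00e+00 -1.19e+02]
[0.40111374 0.64641264 0.        ] (np.float64(180.3662744610945), np.float64(151.94992208997272)) 0.7607506421770441
[0.24056076 0.33326074 0.        ] (np.float64(198.2373441345428), np.float64(204.85587291486337)) 0.4110136280819398
```

send_rows(rows=[[[1, 12, -53, 5, 0, 0, 0], [1, 12, -53, 5, 0, 0, 0], [1, 12, -53, 5, 0, 0, 0], [1, 12, -53, 5, 0, 0, 0], [1, 12, -53, 5, 0, 0, 0], [1, 12, -53, 5, 0, 0, 0], [1, 0, 0, 0, 0, 0, -10], [1, 0, 0, 0, 0, 0, -10], [1, 0, 0, 0, 0, 0, -10], [1, 0, 0, 0, 0, 0, -10]]])

```text
t: 2.8
tcp_pos: [0.4001, 0.1908, 0.3326]
orientation: [-0.0, 0.839, 0.543, 0.0]
wrist_force: [-0.3, -0.3, -0.2]
gripper_width: 0.0855
```

send_rows(rows=[[[1, 0, 0, 0, 0, 0, -10], [1, 0, 0, 0, 0, 0, -10], [1, 0, 0, 0, 0, 0, -10], [1, 0, 0, 0, 0, 0, -10], [1, 0, 0, 0, 0, 0, -10], [1, 0, 0, 0, 0, 0, -10], [1, 0, 0, 0, 0, 0, -10], [1, 0, 0, 0, 0, 0, -9], [1, 0, 0, 0, 0, 0, 0]]])

```text
t: 3.92
tcp_pos: [0.4011, 0.1841, 0.3313]
orientation: [-0.0, 0.283, 0.959, -0.002]
wrist_force: [-0.1, 0.4, -0.3]
gripper_width: 0.0854
```

```bash
python3 - <<'E'
from h import *
go([.410,.191,.33],53.4)
s=snap('wrist','w1.png');print(np.round(s['cam_to_world'],3).tolist(),s['fx']); print(proj(s,[.41,.191,.202]))
E
```

```text
tcp [0.4011 0.1841 0.3313] yaz 57.1 z [-0.001 -0.003 -1.   ] F [-0.1  0.4 -0.3] M [-0.   -0.03 -0.01] w 0.0854 t 3.9 q [ 0.19  0.13 -0.78  1.9   0.1   1.16  0.37]
shift [-3.7 10.6  1.2]
turn [-0.2  0.1  3.7]
[[0.543, 0.794, 0.273, 0.331], [0.84, -0.512, -0.18, 0.229], [-0.003, 0.327, -0.945, 0.474], [0.0, 0.0, 0.0, 1.0]] 326.7089450100043
(np.float64(333.62493934762995), np.float64(195.02348524852414))
```

View pics/w1.png

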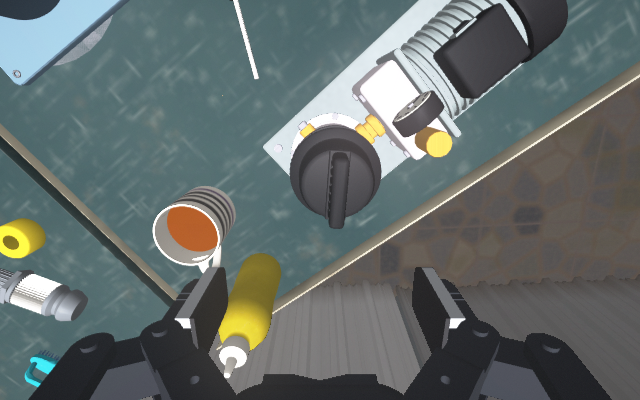

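The wrist view shows the bar from about (340,152) to (337,228), nearly vertical in the image. The cover's skirt circle is around (335,170). I'll check this against the predicted outline.

```bash
python3 - <<'E'
from h import *
im=cv2.imread('pics/w1.png')
s=manip.snapshot('wrist')
a=np.radians(-36.6);u=np.array([np.cos(a),np.sin(a)]);n=np.array([-u[1],u[0]])
o=cv2.resize(im[100:250,260:410],None,fx=4,fy=4,interpolation=cv2.INTER_CUBIC)
def dr(pts,col):
    q=np.array([[ (x-260+.5)*4,(y-100+.5)*4] for x,y in (proj(s,p) for p in pts)]).round().astype(int)
    cv2.polylines(o,[q.reshape(-1,1,2)],True,col,1)
c=np.array([.410,.191])
dr([[*(c+i*.033*u+j*.007*n),.202] for i,j in((1,1),(1,-1),(-1,-1),(-1,1))],(0,0,255))
t=np.linspace(0,6.28,60)
dr([[c[0]+.05*np.cos(k),c[1]+.05*np.sin(k),.123] for k in t],(0,255,0))
P=[(c+i*u.dot(np.eye(2))) for i in (0,)]
d=np.radians(98.4);yd=np.array([np.cos(d),np.sin(d)]);xd=np.array([yd[1],-yd[0]])
dr([[*(c+x*xd+y*yd),.014] for x,y in((.075,-.068),(-.075,-.068),(-.075,.278),(.075,.278))],(255,0,0))
cv2.imwrite('pics/w1c.png',o)
E
```

```text
(no output)
```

View pics/w1c.png

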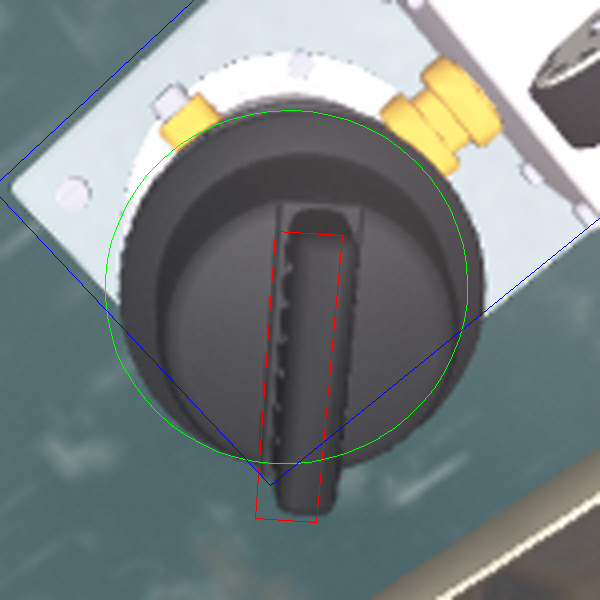

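```bash
python3 - <<'E'
from h import *
go([.411,.1945,.175],55.5)
E
```

```text
tcp [0.4011 0.1843 0.3313] yaz 57.0 z [-0.001 -0.003 -1.   ] F [-0.5 -0.5 -0.1] M [ 0.03 -0.05  0.01] w 0.0859 t 4.0 q [ 0.19  0.13 -0.78  1.9   0.1   1.16  0.37]
shift [ -2.6  14.5 156.2]
turn [-0.2  0.   1.5]
```

send_rows(rows=[[[1, -3, 14.5, 40, 0, 0, 1.5], [1, 0, 0, 40, 0, 0, 0], [1, 0, 0, 35, 0, 0, 0], [1, 0, 0, 25, 0, 0, 0], [1, 0, 0, 10, 0, 0, 0], [1, 0, 0, 5, 0, 0, 0], [1, 0, 0, 0, 0, 0, 0]]])

```text
t: 4.9
tcp_pos: [0.4146, 0.1943, 0.1735]
orientation: [0.002, 0.306, 0.952, -0.001]
wrist_force: [0.5, -0.2, 0.0]
gripper_width: 0.0853
```

```bash
python3 - <<'E'
from h import *
go([.411,.1945,.175],55.5)
E
```

```text
tcp [0.4146 0.1943 0.1735] yaz 54.4 z [ 0.004 -0.003 -1.   ] F [ 0.5 -0.2  0. ] M [-0.04  0.05  0.02] w 0.0853 t 4.9 q [ 0.05  0.38 -0.71  2.05  0.34  0.82  0.1 ]
shift [ 3.  -2.  -1.5]
turn [-0.   0.3 -1.1]
```

send_rows(rows=[[[1, 3, -2, -2, 0, 0, -1], [1, 0, 0, 0, 0, 0, 0], [-0.5, 0, 0, 0, 0, 0, 0], [-1, 0, 0, 0, 0, 0, 0], [-1, 0, 0, 0, 0, 0, 0], [-1, 0, 0, 0, 0, 0, 0], [-1, 0, 0, 0, 0, 0, 0], [-1, 0, 0, 0, 0, 0, 0]]])

```text
t: 5.9
tcp_pos: [0.4123, 0.1953, 0.1779]
orientation: [0.004, 0.297, 0.955, 0.001]
wrist_force: [-0.6, 0.3, 1.2]
gripper_width: 0.0127
```

```bash
python3 - <<'E'
from h import *
go([.411,.1945,.175],55.5)
E
```

```text
tcp [0.4123 0.1953 0.1779] yaz 55.4 z [ 0.008 -0.001 -1.   ] F [-0.6  0.3  1.2] M [-0.05  0.1  -0.07] w 0.0127 t 5.9 q [ 0.06  0.37 -0.72  2.05  0.34  0.83  0.11]
shift [ 0.6 -1.4  2.9]
turn [ 0.2  0.4 -0.1]
```

send_rows(rows=[[[-1, 0, 0, 3, 0, 0.4, 0], [-1, 0, 0, 3, 0, 0, 0], [-1, 0, 0, 2, 0, 0, 0], [-1, 0, 0, 0, 0, 0, 0]]])

```text
t: 6.4
tcp_pos: [0.4125, 0.1953, 0.1709]
orientation: [0.001, 0.297, 0.955, 0.001]
wrist_force: [-4.2, -0.4, 7.9]
gripper_width: 0.0131
```

```bash
python3 - <<'E'
from h import *
go([.411,.1945,.1695],55.5)
E
```

```text
tcp [0.4125 0.1953 0.1709] yaz 55.4 z [ 0.002  0.002 -1.   ] F [-4.2 -0.4  7.9] M [-0.54  0.51  0.03] w 0.0131 t 6.4 q [ 0.06  0.38 -0.71  2.06  0.34  0.82  0.11]
shift [ 0.8 -1.6  1.4]
turn [ 0.1  0.  -0.1]
```

send_rows(rows=[[[-1, 0, 0, 1.5, 0, 0, 0], [-1, 0, 0, 1, 0, 0, 0], [-1, 0, 0, 0, 0, 0, 0]]])

```text
t: 6.78
tcp_pos: [0.4125, 0.1955, 0.1696]
orientation: [0.001, 0.297, 0.955, 0.0]
wrist_force: [-3.2, -1.0, 11.1]
gripper_width: 0.0129
```

```bash
python3 - <<'E'
from h import *
go([.411,.1945,.1695],55.5)
E
```

```text
tcp [0.4125 0.1955 0.1696] yaz 55.5 z [ 0.002  0.    -1.   ] F [-3.2 -1.  11.1] M [-0.54  0.58 -0.06] w 0.0129 t 6.8 q [ 0.05  0.39 -0.71  2.06  0.35  0.81  0.11]
shift [ 0.7 -1.7  0.1]
turn [ 0.1  0.1 -0. ]
```

send_rows(rows=[[[-1, 0, 0, 0.5, 0, 0, -4], [-1, 0, 0, 0.2, 0, 0, -4], [-1, 0, 0, 0.2, 0, 0, -4], [-1, 0, 0, 0.2, 0, 0, 0]]])

```text
t: 7.28
tcp_pos: [0.4141, 0.196, 0.1709]
orientation: [0.002, 0.192, 0.981, 0.0]
wrist_force: [-3.7, -0.6, 9.1]
gripper_width: 0.0128
```

```bash
python3 - <<'E'
from h import *
go([.4125,.1955,.1695],143)
E
```

```text
tcp [0.4141 0.196  0.1709] yaz 67.8 z [ 0.005  0.    -1.   ] F [-3.7 -0.6  9.1] M [-0.54  0.54  0.04] w 0.0128 t 7.3 q [ 0.09  0.4  -0.76  2.05  0.38  0.83  0.3 ]
shift [ 1.3 -1.1  1.3]
turn [ -0.1   0.3 -75.2]
```

send_rows(rows=[[[-1, 1, -1, 1.8, 0, 0.3, -3], [-1, 0, 0, 0.7, 0, 0, -7], [-1, 0, 0, 0.7, 0, 0, -7], [-1, 0, 0, 0.7, 0, 0, -7]]])

```text
t: 7.78
tcp_pos: [0.4158, 0.197, 0.1699]
orientation: [0.003, -0.022, 1.0, 0.002]
wrist_force: [-2.6, -0.3, 9.8]
gripper_width: 0.0127
```

```bash
python3 - <<'E'
from h import *
go([.4125,.1955,.1695],143)
E
```

```text
tcp [0.4158 0.197  0.1699] yaz 92.5 z [ 0.006  0.003 -1.   ] F [-2.6 -0.3  9.8] M [-0.5   0.47 -0.2 ] w 0.0127 t 7.8 q [ 0.17  0.43 -0.86  2.05  0.44  0.84  0.67]
shift [ 3.4 -1.3  0.4]
turn [  0.    0.4 -50.5]
```

send_rows(rows=[[[-1, 2.5, -1, 1, 0, 0.3, -7], [-1, 1.5, 0, 0.7, 0, 0, -7], [-1, 0.5, 0, 0.7, 0, 0, -7], [-1, 0.5, 0, 0.7, 0, 0, -3]]])

```text
t: 8.28
tcp_pos: [0.4153, 0.1974, 0.1701]
orientation: [0.005, -0.235, 0.972, 0.002]
wrist_force: [-2.0, -1.5, 10.1]
gripper_width: 0.0129
```

```bash
python3 - <<'E'
from h import *
go([.4125,.1955,.1695],143)
E
```

```text
tcp [0.4153 0.1974 0.1701] yaz 117.2 z [ 0.008  0.007 -1.   ] F [-2.  -1.5 10.1] M [-0.38  0.47 -0.24] w 0.0129 t 8.3 q [ 0.24  0.47 -0.96  2.05  0.51  0.87  1.04]
shift [ 3.3 -0.4  0.5]
turn [ -0.    0.6 -25.8]
```

send_rows(rows=[[[-1, 2.5, 0, 1, 0, 0.5, -7], [-1, 1, 0, 0.7, 0, 0.2, -7], [-1, 0.5, 0, 0.7, 0, 0, -7], [-1, 0.5, 0, 0.7, 0, 0, -5], [-1, 0, 0, 0.3, 0, 0, 0]]])

```text
t: 8.9
tcp_pos: [0.4158, 0.1976, 0.1703]
orientation: [0.003, -0.453, 0.891, 0.001]
wrist_force: [-3.3, -2.0, 9.1]
gripper_width: 0.0128
```

```bash
python3 - <<'E'
from h import *
go([.4125,.1955,.1695],143)
E
```

```text
tcp [0.4158 0.1976 0.1703] yaz 143.9 z [ 0.005  0.005 -1.   ] F [-3.3 -2.   9.1] M [-0.5   0.64  0.05] w 0.0128 t 8.9 q [ 0.31  0.52 -1.07  2.04  0.59  0.91  1.44]
shift [3.6 1.4 0.7]
turn [-0.1  0.4  0.9]
```

send_rows(rows=[[[-1, 0, 0, -4, 0, 0, 0], [-1, 0, 0, -6, 0, 0, 0], [-1, 0, 0, -8, 0, 0, 0], [-1, 0, 0, -8, 0, 0, 0]]])

```text
t: 9.4
tcp_pos: [0.4147, 0.1964, 0.1961]
orientation: [0.002, -0.453, 0.891, 0.001]
wrist_force: [0.2, 0.4, -3.6]
gripper_width: 0.0128
```

```bash
python3 - <<'E'
from h import *
go([.4125,.1955,.33],143)
E
```

```text
tcp [0.4147 0.1964 0.1961] yaz 143.9 z [ 0.002  0.004 -1.   ] F [ 0.2  0.4 -3.6] M [-0.02  0.07 -0.02] w 0.0128 t 9.4 q [ 0.35  0.49 -1.11  2.02  0.53  0.96  1.48]
shift [   1.4    1.3 -133.9]
turn [0.  0.3 0.9]
```

send_rows(rows=[[[-1, 0, 0, -25, 0, 0, 0], [-1, 0, 0, -45, 0, 0, 0], [-1, 0, 0, -45, 0, 0, 0], [-1, 0, 0, -35, 0, 0, 0], [-1, -25, 19, -10, 0, 0, 0], [-1, -35, 27, 0, 0, 0, 0], [-1, -38, 30, 0, 0, 0, 0], [-1, -38, 30, 0, 0, 0, 0], [-1, -38, 30, 0, 0, 0, 0], [-1, -38, 30, 0, 0, 0, 0]]])

```text
t: 10.65
tcp_pos: [0.4076, 0.4638, 0.3598]
orientation: [-0.002, -0.448, 0.894, -0.002]
wrist_force: [1.8, 1.0, -2.8]
gripper_width: 0.0129
```

```bash
python3 - <<'E'
from h import *
go([.40,.62,.20],120)
s=snap('wrist','w2.png');print(proj(s,[.4,.62,0]))
E
```

```text
tcp [0.4076 0.4638 0.3598] yaz 143.2 z [-0.002 -0.005 -1.   ] F [ 1.8  1.  -2.8] M [ 0.04 -0.12 -0.  ] w 0.0129 t 10.7 q [-0.25  0.58 -1.05  1.42  0.5   1.43  1.19]
shift [-121.3  100.   158.9]
turn [-0.2 -0.3 23.2]
(np.float64(380.49726763757195), np.float64(222.2217192566307))
```

View pics/w2.png

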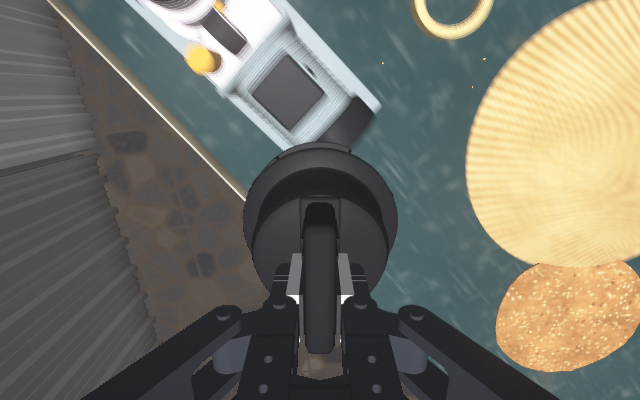

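The wrist view shows the cover held upright. The target spot at (380,222) is clear of the motor (350,120) and the hat (465,170).

send_rows(rows=[[[-1, -31, 25, 0, 0, 0, 0], [-1, -31, 25, 0, 0, 0, 0], [-1, -31, 25, 0, 0, 0, 0], [-1, -25, 22, 10, 0, 0, 0], [-1, -4, 3, 35, 0, 0, 0], [-1, 0, 0, 45, 0, 0, 0], [-1, 0, 0, 45, 0, 0, 0], [-1, 0, 0, 45, 0, 0, 0], [-1, 0, 0, 35, 0, 0, 0], [-1, 0, 0, 10, 0, 0, 0]]])

```text
t: 11.95
tcp_pos: [0.3918, 0.6301, 0.122]
orientation: [-0.008, -0.452, 0.892, 0.0]
wrist_force: [-0.2, -0.2, -3.8]
gripper_width: 0.013
```

```bash
python3 - <<'E'
from h import *
go([.40,.62,.081])
E
```

```text
tcp [0.3918 0.6301 0.122 ] yaz 143.7 z [-0.014 -0.007 -1.   ] F [-0.2 -0.2 -3.8] M [-0.02 -0.04  0.04] w 0.0130 t 11.9 q [-0.61  0.99 -0.88  1.28  0.74  1.22  1.  ]
shift [  2.7 -12.9  41. ]
```

send_rows(rows=[[[-1, 0, 0, 18, 0, 0, 0], [-1, 0, 0, 10, 0, 0, 0], [-1, 0, 0, 4, 0, 0, 0], [-1, 0, 0, 0, 0, 0, 0]]])

```text
t: 12.45
tcp_pos: [0.3923, 0.6312, 0.091]
orientation: [-0.007, -0.451, 0.892, 0.001]
wrist_force: [-0.1, 0.4, -4.4]
gripper_width: 0.0125
```

```bash
python3 - <<'E'
from h import *
go([.40,.62,.081],143.7)
E
```

```text
tcp [0.3923 0.6312 0.091 ] yaz 143.6 z [-0.013 -0.004 -1.   ] F [-0.1  0.4 -4.4] M [ 0.04 -0.02  0.02] w 0.0125 t 12.4 q [-0.62  1.02 -0.86  1.29  0.76  1.17  0.98]
shift [  4.3 -12.9  10. ]
turn [ 0.5 -0.6 -0.1]
```

send_rows(rows=[[[-1, 0, 0, 3, 0.5, -0.6, 0], [-1, 0, 0, 3, 0, 0, 0], [-1, 0, 0, 2, 0, 0, 0], [-1, 0, 0, 2, 0, 0, 0], [-1, 0, 0, 0, 0, 0, 0]]])

```text
t: 13.08
tcp_pos: [0.3924, 0.6322, 0.0823]
orientation: [0.001, -0.451, 0.892, 0.0]
wrist_force: [0.9, -0.1, -3.3]
gripper_width: 0.0126
```

```bash
python3 - <<'E'
from h import *
go([.40,.62,.081],143.7)
E
```

```text
tcp [0.3924 0.6322 0.0823] yaz 143.6 z [ 0.002  0.002 -1.   ] F [ 0.9 -0.1 -3.3] M [-0.03 -0.04 -0.03] w 0.0126 t 13.1 q [-0.62  1.02 -0.85  1.31  0.78  1.15  0.97]
shift [  5.3 -13.4   1.3]
turn [-0.   0.2 -0.1]
```

send_rows(rows=[[[-1, 0, 0, 1.5, 0, 0, 0], [-1, 0, 0, 1, 0, 0, 0], [-1, 0, 0, 1, 0, 0, 0], [-1, 0, 0, 0, 0, 0, 0]]])

```text
t: 13.58
tcp_pos: [0.3925, 0.6325, 0.0817]
orientation: [0.002, -0.451, 0.893, 0.0]
wrist_force: [-0.4, -0.7, -3.4]
gripper_width: 0.0127
```

send_rows(rows=[[[-1, 0, 0, 3, 0, 0, 0], [-1, 0, 0, 3, 0, 0, 0], [-1, 0, 0, 0, 0, 0, 0]]])

```text
t: 13.95
tcp_pos: [0.3926, 0.6329, 0.0819]
orientation: [0.003, -0.451, 0.893, 0.0]
wrist_force: [-0.6, -0.1, -4.0]
gripper_width: 0.0127
```

send_rows(rows=[[[-1, 0, 0, 5, 0, 0, 0], [-1, 0, 0, 5, 0, 0, 0]]])

```text
t: 14.2
tcp_pos: [0.3928, 0.6335, 0.0815]
orientation: [0.003, -0.45, 0.893, -0.0]
wrist_force: [-5.5, -17.2, 35.3]
gripper_width: 0.0129
```

```bash
python3 - <<'E'
from h import *
go([.40,.62,.081],143.7)
print(manip.sense()['joint_torque'].round(1))
s=manip.snapshot('top');im=s['color'][150:260,0:130]
cv2.imwrite('pics/t2.png',cv2.resize(im[:,:,::-1],None,fx=5,fy=5,interpolation=cv2.INTER_CUBIC))
E
```

```text
tcp [0.3928 0.6335 0.0815] yaz 143.5 z [ 0.006  0.002 -1.   ] F [ -5.5 -17.2  35.3] M [-3.72  1.31  0.09] w 0.0129 t 14.2 q [-0.62  1.02 -0.85  1.31  0.78  1.15  0.96]
shift [  6.6 -13.9   0.5]
turn [-0.2  0.3 -0.2]
[ -3.3 -51.3 -11.8 -17.6   1.5  -5.7  -0.1]
```

View pics/t2.png

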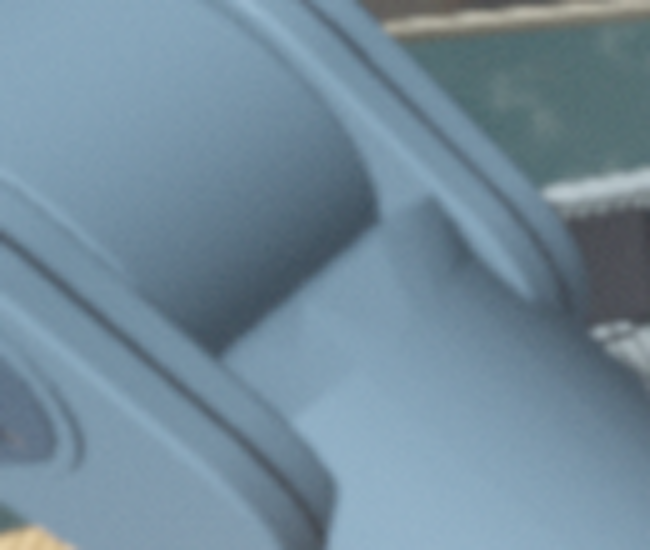

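The arm hides the cover in this view. The 35 N reaction shows the cover is standing on the bench, so I'll relax the push and release.

send_rows(rows=[[[-1, 0, 0, 0, 0, 0, 0], [0, 0, 0, 0, 0, 0, 0], [1, 0, 0, 0, 0, 0, 0], [1, 0, 0, 0, 0, 0, 0], [1, 0, 0, 0, 0, 0, 0], [1, 0, 0, -30, 0, 0, 0], [1, 0, 0, -50, 0, 0, 0], [1, 0, 0, -50, 0, 0, 0], [1, 0, 0, -50, 0, 0, 0], [1, 0, 0, -50, 0, 0, 0]]])

```text
t: 15.5
tcp_pos: [0.3912, 0.6313, 0.3106]
orientation: [-0.0, -0.45, 0.893, -0.002]
wrist_force: [0.5, 1.0, 0.4]
gripper_width: 0.0854
```

```bash
python3 - <<'E'
from h import *
go([.43,.19,.36],120)
s=snap('wrist','w3.png');print(proj(s,[.392,.633,.1]))
E
```

```text
tcp [0.3912 0.6313 0.3106] yaz 143.5 z [ 0.002 -0.004 -1.   ] F [0.5 1.  0.4] M [ 0.01 -0.04  0.05] w 0.0854 t 15.5 q [-0.62  0.82 -0.94  1.11  0.64  1.5   1.07]
shift [ 331.8 -293.8  -47.5]
turn [-0.3 -0.1 23.5]
(np.float64(321.36427453519383), np.float64(173.3095336137779))
```

View pics/w3.png

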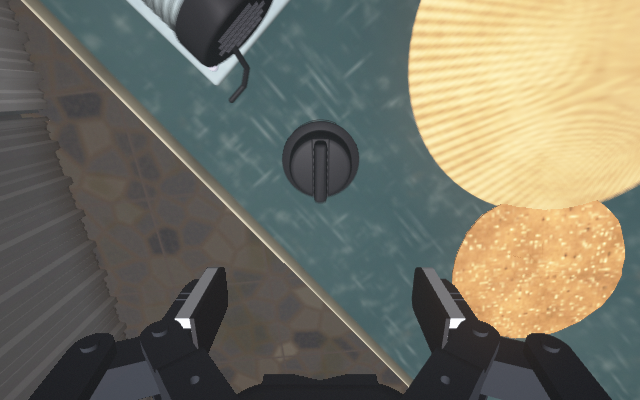

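The wrist view shows the cover standing upright at (320,160), grip up and clear of everything. Now the cartridge.

send_rows(rows=[[[1, 0, 0, -6, 0, 0, 10], [1, 0, 0, -6, 0, 0, 10], [1, 0, 0, -6, 0, 0, 10], [1, 0, 0, -6, 0, 0, 10], [1, 0, 0, -6, 0, 0, 10], [1, 0, 0, -6, 0, 0, 10], [1, 0, 0, -6, 0, 0, 10], [1, 0, 0, -6, 0, 0, 10], [1, 0, 0, -6, 0, 0, 10], [1, 0, 0, -6, 0, 0, 10]]])

```text
t: 16.8
tcp_pos: [0.3898, 0.6347, 0.3799]
orientation: [0.0, 0.42, 0.907, 0.005]
wrist_force: [0.5, 0.4, -0.4]
gripper_width: 0.0851
```

```bash
python3 - <<'E'
from h import *
go([.46,.10,.36],-58.7)
E
```

```text
tcp [0.3898 0.6347 0.3799] yaz 40.3 z [ 0.005  0.008 -1.   ] F [ 0.5  0.4 -0.4] M [ 0.01  0.04 -0.02] w 0.0851 t 16.8 q [-0.78  0.69 -0.62  1.01  0.38  1.53 -0.59]
shift [-453.2 -292.6   15.9]
turn [ 0.2 -0.6 99. ]
```

send_rows(rows=[[[1, -45, -29, 0, 0, -0.6, 0], [1, -45, -29, 0, 0, 0, 0], [1, -45, -29, 0, 0, 0, 0], [1, -45, -29, 0, 0, 0, 0], [1, -45, -29, 0, 0, 0, 0], [1, -45, -29, 0, 0, 0, 0], [1, -45, -29, 0, 0, 0, 0], [1, -45, -29, 0, 0, 0, 0], [1, -45, -29, 0, 0, 0, 0], [1, -45, -29, 0, 0, 0, 0]]])

```text
t: 18.05
tcp_pos: [0.4585, 0.0918, 0.3759]
orientation: [0.005, 0.418, 0.909, 0.003]
wrist_force: [0.8, -1.3, -0.2]
gripper_width: 0.0853
```

```bash
python3 - <<'E'
from h import *
go([.40,-.28,.36],-58.7)
E
```

```text
tcp [0.4585 0.0918 0.3759] yaz 40.6 z [ 0.012  0.001 -1.   ] F [ 0.8 -1.3 -0.2] M [-0.02 -0.07 -0.02] w 0.0853 t 18.1 q [ 0.21  0.11 -0.54  1.79  0.06  1.25  0.36]
shift [-244.1 -286.5   14.9]
turn [ 0.8 -0.2 99.3]
```

send_rows(rows=[[[1, -35, -41, 2, 0.8, 0, 0], [1, -35, -41, 2, 0, 0, 0], [1, -35, -41, 2, 0, 0, 0], [1, -35, -41, 2, 0, 0, 0], [1, -35, -41, 2, 0, 0, 0], [1, -35, -41, 2, 0, 0, 0], [1, -35, -41, 2, 0, 0, 0], [1, 0, 0, 0, 0, 0, 10], [1, 0, 0, 0, 0, 0, 10], [1, 0, 0, 0, 0, 0, 10]]])

```text
t: 19.3
tcp_pos: [0.3952, -0.2974, 0.3631]
orientation: [0.005, 0.647, 0.763, -0.003]
wrist_force: [0.8, 0.6, 0.2]
gripper_width: 0.0852
```

send_rows(rows=[[[1, 0, 0, 0, 0, 0, 10], [1, 0, 0, 0, 0, 0, 10], [1, 0, 0, 0, 0, 0, 10], [1, 0, 0, 0, 0, 0, 10], [1, 0, 0, 0, 0, 0, 10], [1, 0, 0, 0, 0, 0, 10], [1, 0, 0, 0, 0, 0, 9], [1, 0, 0, 0, 0, 0, 0]]])

```text
t: 20.3
tcp_pos: [0.3953, -0.2955, 0.3614]
orientation: [0.006, 0.97, 0.245, 0.0]
wrist_force: [-1.4, -0.3, 0.9]
gripper_width: 0.0853
```

```bash
python3 - <<'E'
from h import *
go([.28,-.36,.2],-58.7)
s=snap('wrist','w4.png'); np.savez('w4.npz',**{k:np.array(s[k]) for k in s})
E
```

```text
tcp [ 0.3953 -0.2955  0.3614] yaz -61.7 z [ 0.004 -0.012 -1.   ] F [-1.4 -0.3  0.9] M [ 0.02 -0.03 -0.03] w 0.0853 t 20.3 q [ 0.56  0.14 -0.02  1.78  0.01  1.22 -0.54]
shift [-1.317e+02  1.000e-01  1.617e+02]
turn [ 0.7  0.1 -3. ]
```

View pics/w4.png

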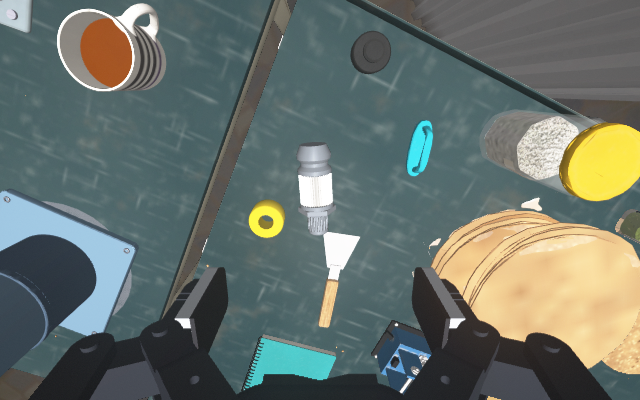

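The wrist view shows the cartridge with its foot at (313,143) and its knob end at (317,234). The ribbon roll is at (267,218) and the spatula blade at (342,245), close to the knob end.

```bash
python3 - <<'E'
from h import *
d=np.load('w4.npz');s={k:d[k] for k in d}
c=s['color'].astype(int); sc=c[:,:,0]-(c[:,:,1]+c[:,:,2])/2  # bench: red deficit
m=(sc>-12)
def pt(u,v,z): return ray(s,u,v,z)[:2]
L=[]
for v in range(138,238,4):
    xs=np.where(m[v,290:345])[0]+290
    # largest run
    r=max(np.split(xs,np.where(np.diff(xs)>2)[0]+1),key=len) if len(xs) else xs
    if len(r): print(v,r[0],r[-1],len(r),np.round(pt((r[0]+r[-1])/2,v,.0255),4)); 
for n,u,v,z in(('knobend top',317.5,233,.041),('foot',314,143,.0),('blade',324,233,0.003),('blade2',360,238,.003),('bladelow',330,258,.003),('roll',267,217,.032),('weight',371,50,.05),('brush',420,150,.05)): print(n,np.round(pt(u,v,z),4))
E
```

```text
142 310 324 15 [ 0.4057 -0.2919]
146 299 316 17 [ 0.394  -0.2824]
150 298 309 11 [ 0.3861 -0.2799]
154 296 309 13 [ 0.3801 -0.2813]
158 297 306 10 [ 0.3741 -0.2828]
162 300 327 28 [ 0.3772 -0.3012]
166 320 330 11 [ 0.38   -0.3192]
170 297 331 35 [ 0.3668 -0.3076]
174 299 331 31 [ 0.3621 -0.3118]
178 299 331 33 [ 0.3566 -0.3148]
182 299 331 33 [ 0.3511 -0.3177]
186 299 331 33 [ 0.3455 -0.3207]
190 300 331 32 [ 0.3402 -0.3244]
194 300 332 33 [ 0.3349 -0.3281]
198 300 332 33 [ 0.3292 -0.3311]
202 300 332 33 [ 0.3235 -0.3342]
206 299 335 37 [ 0.3184 -0.3387]
210 298 334 36 [ 0.3118 -0.3404]
214 303 318 15 [ 0.3018 -0.336 ]
218 307 327 18 [ 0.3007 -0.3482]
222 308 327 18 [ 0.295  -0.3521]
226 309 327 17 [ 0.2893 -0.356 ]
230 309 327 18 [ 0.2832 -0.3593]
234 312 344 33 [ 0.2846 -0.3768]
knobend top [ 0.2844 -0.3577]
foot [ 0.3989 -0.2905]
blade [ 0.2744 -0.3757]
blade2 [ 0.2949 -0.4339]
bladelow [ 0.2378 -0.4074]
roll [ 0.2679 -0.2777]
weight [ 0.5438 -0.2955]
brush [ 0.4673 -0.4223]
```

```bash
python3 - <<'E'
from h import *
go([.306,-.3444,.2],-59)
E
```

```text
tcp [ 0.3953 -0.2955  0.3614] yaz -61.6 z [ 0.004 -0.012 -1.   ] F [0.3 0.2 0. ] M [0.02 0.04 0.02] w 0.0851 t 20.4 q [ 0.56  0.14 -0.02  1.78  0.01  1.22 -0.54]
shift [-101.5   -1.4  161.6]
turn [ 0.7  0.1 -2.6]
```

send_rows(rows=[[[0.13, -25, 0, 40, 0.7, 0, -2.7], [0.13, -25, 0, 40, 0, 9, 0], [0.13, 0, 0, 0, 0, 9, 0], [0.13, 0, 0, 0, 0, 9, 0], [0.13, 0, 0, 0, 0, 9, 0], [0.13, 0, 0, 0, 0, 9, 0], [0.13, 0, 0, 0, 0, 0, 0]]])

```text
t: 21.22
tcp_pos: [0.3536, -0.3224, 0.2804]
orientation: [-0.101, 0.882, 0.26, 0.38]
wrist_force: [0.2, 0.0, -0.1]
gripper_width: 0.0481
```

```bash
cat >> h.py <<'E'
def go2(p,az,tilt):
    "as go, tool y level at az, tool z tilted by tilt deg from down towards tool x"
    st=manip.sense();r=Rt(st);M=r.as_matrix()
    a=np.radians(az);y=np.array([np.cos(a),np.sin(a),0]);z=np.array([0,0,-1.]);G=R.from_matrix(np.c_[np.cross(y,z),y,z])*R.from_euler('y',tilt,degrees=True)
    print('tcp',np.round(st['tcp_pos'],4),'F',np.round(st['wrist_force'],1),'M',np.round(st['moment'],2),'w %.4f'%st['gripper_width'],'t %.1f'%st['t'],'q',np.round(st['joint_positions'],2))
    print('shift tool',np.round(M.T@(np.array(p)-st['tcp_pos'])*1e3,1),'final-frame',np.round(G.as_matrix().T@(np.array(p)-st['tcp_pos'])*1e3,1),'turn',np.round((r.inv()*G).as_rotvec(degrees=True),1),'z',np.round(M[:,2],3),'y',np.round(M[:,1],3))
E
python3 - <<'E'
from h import *
go2([.306,-.3444,.1],-59,45)
E
```

```text
tcp [ 0.3536 -0.3224  0.2804] F [ 0.2  0.  -0.1] M [-0.37  0.62 -0.03] w 0.0481 t 21.2 q [ 1.14  0.31  0.03  2.05 -0.92  1.14  0.72]
shift tool [-166.2  -10.4   87. ] final-frame [-164.4   -5.7   90.7] turn [-0.2 -1.3  1.8] z [ 0.617  0.376 -0.691] y [ 0.536 -0.844  0.019]
```

send_rows(rows=[[[0.13, -33, -2, 17.5, 0, -1, 1.8], [0.13, -33, -1, 17.5, 0, 0, 0], [0.13, -33, -1, 17.5, 0, 0, 0], [0.13, -33, -1, 17.5, 0, 0, 0], [0.13, -33, -1, 17.5, 0, 0, 0], [0.13, 0, 0, 0, 0, 0, 0]]])

```text
t: 21.98
tcp_pos: [0.3106, -0.3477, 0.1009]
orientation: [-0.1, 0.888, 0.262, 0.364]
wrist_force: [0.4, 0.1, -0.7]
gripper_width: 0.0483
```

```bash
python3 - <<'E'
from h import *
go2([.306,-.3444,.0125],-59,45)
s=snap('wrist','w5.png')
print([proj(s,[*(np.array([.2825,-.3585])+k*np.array([.857,.515])),.0255]) for k in (0,.036,.14)])
E
```

```text
tcp [ 0.3106 -0.3477  0.1009] F [ 0.4  0.1 -0.7] M [-0.37  0.62  0.06] w 0.0483 t 22.0 q [ 1.23  0.65  0.02  2.08 -1.01  0.94  1.09]
shift tool [-63.3  -6.4  61.7] final-frame [-64.1  -5.2  61. ] turn [-0.5  0.6  1.6] z [ 0.595  0.368 -0.715] y [ 0.537 -0.843  0.013]
[(np.float64(307.30850764770105), np.float64(339.1925175203629)), (np.float64(309.4561135596813), np.float64(284.8164389500252)), (np.float64(314.32344370944634), np.float64(161.57859294905404))]
```

View pics/w5.png

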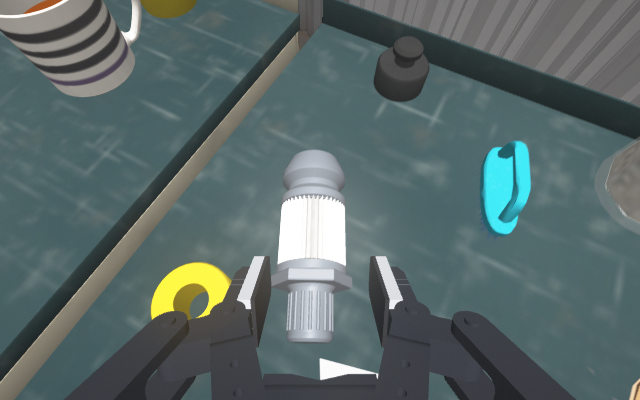

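The view confirms the knob end at (310,338) and the flange at (312,275), both close to the prediction, with the knob between the fingers. Descending now.

send_rows(rows=[[[0.13, -20, -4, 20, -0.4, 0.5, 1.5], [0.13, -20, 0, 20, 0, 0, 0], [0.13, -12, 0, 11, 0, 0, 0], [0.13, -5, 0, 5, 0, 0, 0], [0.13, 0, 0, 0, 0, 0, 0]]])

```text
t: 22.65
tcp_pos: [0.3152, -0.3491, 0.0291]
orientation: [-0.097, 0.888, 0.256, 0.369]
wrist_force: [-0.3, 0.7, 0.3]
gripper_width: 0.0483
```

```bash
python3 - <<'E'
from h import *
go2([.3065,-.3455,.0125],-59,45)
E
```

```text
tcp [ 0.3152 -0.3491  0.0291] F [-0.3  0.7  0.3] M [-0.43  0.7   0.01] w 0.0483 t 22.6 q [ 1.27  0.81 -0.03  2.07 -1.11  0.85  1.24]
shift tool [-15.6  -8.    7.8] final-frame [-15.7  -7.6   7.8] turn [0.2 0.1 1.2] z [ 0.606  0.361 -0.709] y [ 0.526 -0.85   0.017]
```

send_rows(rows=[[[0.13, -8, -7.5, -1, 0, 0, 1], [0.13, -5, -1, 5, 0, 0, 0], [0.13, -4, 0, 4, 0, 0, 0], [0.13, 0, 0, 0, 0, 0, 0]]])

```text
t: 23.15
tcp_pos: [0.3052, -0.3459, 0.0114]
orientation: [-0.099, 0.891, 0.248, 0.368]
wrist_force: [0.1, -0.2, 0.2]
gripper_width: 0.0482
```

```bash
python3 - <<'E'
from h import *
go2([.3065,-.3455,.0125],-59,45)
E
```

```text
tcp [ 0.3052 -0.3459  0.0114] F [ 0.1 -0.2  0.2] M [-0.38  0.64 -0.  ] w 0.0482 t 23.1 q [ 1.29  0.84 -0.03  2.07 -1.13  0.84  1.27]
shift tool [1.7 0.3 0.2] final-frame [1.7 0.3 0.2] turn [0.3 0.2 0.2] z [ 0.607  0.359 -0.709] y [ 0.514 -0.857  0.006]
```

Good. Closing.

send_rows(rows=[[[0, 1.5, 0, 0, 0, 0, 0], [-0.4, 0, 0, 0, 0, 0, 0], [-1, 0, 0, 0, 0, 0, 0], [-1, 0, 0, 0, 0, 0, 0], [-1, 0, 0, 0, 0, 0, 0], [-1, 0, 0, 0, 0, 0, 0]]])

```text
t: 23.9
tcp_pos: [0.3065, -0.3452, 0.0129]
orientation: [-0.099, 0.89, 0.248, 0.369]
wrist_force: [0.5, 0.8, 0.6]
gripper_width: 0.0298
```

```bash
python3 - <<'E'
from h import *
go2([.3065,-.3455,.0125],-59,45)
E
```

```text
tcp [ 0.3065 -0.3452  0.0129] F [0.5 0.8 0.6] M [-0.37  0.64  0.03] w 0.0298 t 23.9 q [ 1.28  0.84 -0.03  2.07 -1.13  0.84  1.27]
shift tool [-0.4  0.2  0.2] final-frame [-0.4  0.2  0.2] turn [0.2 0.1 0.2] z [ 0.607  0.36  -0.709] y [ 0.515 -0.857  0.006]
```

send_rows(rows=[[[-1, 8, 0, -8, 0, 0, 0], [-1, 15, 0, -15, 0, 0, 0], [-1, 20, 0, -20, 0, 0, 0], [-1, 25, 0, -25, 0, 0, 0], [-1, 25, 0, -25, 0, 0, 0], [-1, 20, 0, -20, 0, 0, 0], [-1, 10, 0, -10, 0, -5, 0], [-1, 5, 0, -5, 0, -8, 0], [-1, 5, 0, -5, 0, -8, 0], [-1, 0, 0, 0, 0, -8, 0]]])

```text
t: 25.15
tcp_pos: [0.3038, -0.3435, 0.2102]
orientation: [-0.031, 0.957, 0.261, 0.125]
wrist_force: [-1.1, 0.7, -2.0]
gripper_width: 0.0292
```

send_rows(rows=[[[-1, 0, 0, 0, 0, -8, 0], [-1, 0, 0, 0, 0, -8, 0], [-1, 0, 0, 0, 0, -8, 0], [-1, 0, 0, 0, 0, -8, 0], [-1, 0, 0, 0, 0, -8, 0], [-1, 0, 0, 0, 0, -8, 0], [-1, 0, 0, 0, 0, 0, 0]]])

```text
t: 26.02
tcp_pos: [0.3043, -0.3402, 0.2156]
orientation: [0.086, 0.922, 0.249, -0.285]
wrist_force: [-0.1, -1.1, -2.7]
gripper_width: 0.0292
```

```bash
python3 - <<'E'
from h import *
go2([.37,-.315,.17],-59,-45)
s=snap('scene'); im=s['color'][:,:,::-1][150:330,300:520]
cv2.imwrite('pics/s2.png',cv2.resize(im,None,fx=3.2,fy=3.2,interpolation=cv2.INTER_CUBIC))
E
```

```text
tcp [ 0.3043 -0.3402  0.2156] F [-0.1 -1.1 -2.7] M [ 0.42 -0.65 -0.03] w 0.0292 t 26.0 q [ 0.18  0.43  0.27  1.95  0.42  1.16 -0.85]
shift tool [83.2 10.9 -1.7] final-frame [ 81.3  12.2 -16.7] turn [  0.4 -10.4  -1. ] z [-0.482 -0.3   -0.823] y [ 0.508 -0.861  0.016]
```

View pics/s2.png

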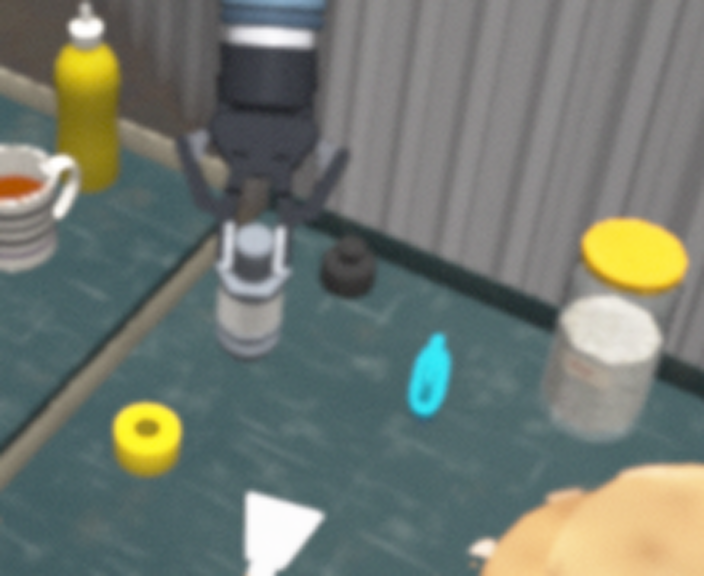

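The cartridge is held and nearly upright at (250,300) in the crop. The roll, spatula, weight and brush haven't moved. I'll check for slip in the grip from the pleat edges in the wrist camera.

```bash
cat > slip.py <<'E'
from h import *
def H(p,q):
    T=np.eye(4);T[:3,:3]=R.from_quat([q[1],q[2],q[3],q[0]]).as_matrix();T[:3,3]=p;return T
def bright(s):
    c=s['color'].astype(int);m=(c.min(2)>190)
    col=m[120:300,295:330].sum(1); v=np.where(col>15)[0]+120
    k=np.argwhere(m[120:300,260:370]); return (v.min(),v.max()) if len(v) else None
st=manip.sense();s=manip.snapshot('wrist');cv2.imwrite('pics/w6.png',s['color'][:,:,::-1])
Tn=H(st['tcp_pos'],st['orientation']); C=np.linalg.inv(Tn)@np.array(s['cam_to_world'])
s5=dict(s);s5['cam_to_world']=H([.3106,-.3477,.1009],[-.1,.888,.262,.364])@C; s5['color']=cv2.imread('pics/w5.png')[:,:,::-1]
Tg=H([.3065,-.3452,.0129],[-.099,.89,.248,.369])
print('w5 rows',bright(s5),'now rows',bright(s))
for v in bright(s5):
    p=ray(s5,312,v,.0505); q=Tn@np.linalg.inv(Tg)@np.r_[p,1]; print(v,'pred now',np.round(proj(s,q[:3]),1))
E
python3 slip.py
```

```text
w5 rows (np.int64(188), np.int64(278)) now rows None
188 pred now [314.9 100.1]
278 pred now [320.  223.7]
```

```bash
python3 - <<'E'
import cv2,numpy as np
for f in('w5','w6'):
    a=cv2.imread(f'pics/{f}.png').astype(int)
    print(f,[(v,int(np.median(a[v,300:330].min(1)))) for v in range(40,300,6)])
E
```

```text
w5 [(40, 78), (46, 80), (52, 84), (58, 81), (64, 80), (70, 81), (76, 81), (82, 83), (88, 83), (94, 82), (100, 81), (106, 83), (112, 83), (118, 83), (124, 83), (130, 84), (136, 90), (142, 94), (148, 90), (154, 171), (160, 177), (166, 185), (172, 164), (178, 185), (184, 158), (190, 194), (196, 183), (202, 251), (208, 252), (214, 252), (220, 250), (226, 252), (232, 252), (238, 250), (244, 249), (250, 251), (256, 251), (262, 205), (268, 187), (274, 222), (280, 131), (286, 184), (292, 184), (298, 184)]
w6 [(40, 75), (46, 75), (52, 77), (58, 81), (64, 84), (70, 98), (76, 168), (82, 167), (88, 106), (94, 96), (100, 105), (106, 207), (112, 173), (118, 171), (124, 175), (130, 174), (136, 173), (142, 174), (148, 178), (154, 173), (160, 174), (166, 172), (172, 173), (178, 175), (184, 175), (190, 175), (196, 105), (202, 105), (208, 105), (214, 105), (220, 155), (226, 172), (232, 146), (238, 109), (244, 103), (250, 102), (256, 101), (262, 101), (268, 102), (274, 100), (280, 100), (286, 99), (292, 99), (298, 98)]
```

```bash
cat >> slip.py <<'E'
print('--')
for v in (185,199,260,280): 
    p=ray(s5,312,v,.0505); q=Tn@np.linalg.inv(Tg)@np.r_[p,1]; print(v,np.round(proj(s,q[:3]),1))
for ang in(-10,0,10,20): # extra rotation of the cartridge in the grip about tool y through the grasp point
    g=np.array([0,0,-.0187]);Q=R.from_euler('y',ang,degrees=True)
    o=[]
    for v in(199,260):
        t=np.linalg.inv(Tg)@np.r_[ray(s5,312,v,.0505),1]; o.append(round(proj(s,(Tn@np.r_[Q.apply(t[:3]-g)+g,1])[:3])[1],1))
    print(ang,o)
c=s['color'][:,:,::-1][40:260,220:420];cv2.imwrite('pics/w6c.png',cv2.resize(c,None,fx=2.7,fy=2.7))
E
python3 slip.py
```

```text
w5 rows (np.int64(188), np.int64(278)) now rows None
188 pred now [314.9 100.1]
278 pred now [320.1 223.7]
--
185 [314.8  96.2]
199 [315.5 114.3]
260 [319.  197.6]
280 [320.2 226.7]
-10 [np.float64(127.7), np.float64(196.2)]
0 [np.float64(114.3), np.float64(197.6)]
10 [np.float64(103.5), np.float64(202.1)]
20 [np.float64(96.7), np.float64(210.3)]
```

View pics/w6c.png

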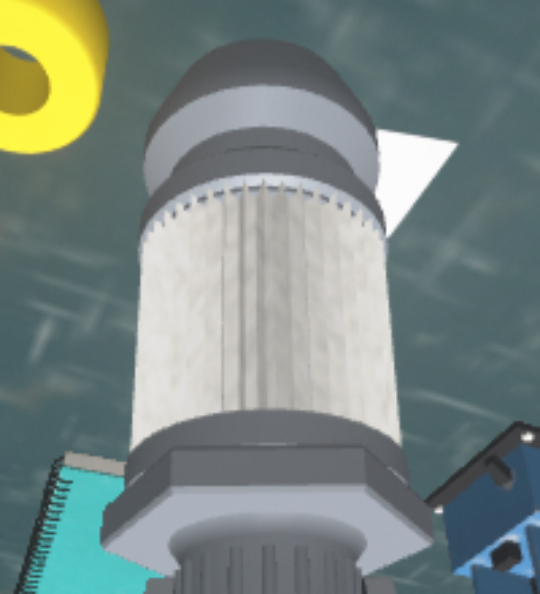

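The pleat edges fit zero rotation in the grip, with about 2 mm of axial shift. I'll set it upright, stand it on the bench and regrasp from straight above, which also squares it for the bore.

send_rows(rows=[[[-1, 0, 0, 0, 0.4, -5.4, -1], [-1, 0, 0, 0, 0, -5, 0], [-1, 20, 3, -4, 0, 0, 0], [-1, 20, 3, -4, 0, 0, 0], [-1, 20, 3, -4, 0, 0, 0], [-1, 20, 3, -4, 0, 0, 0], [-1, 0, 0, 0, 0, 0, 0]]])

```text
t: 27.05
tcp_pos: [0.3679, -0.3213, 0.1723]
orientation: [0.1, 0.896, 0.238, -0.363]
wrist_force: [0.3, -0.6, -2.2]
gripper_width: 0.0296
```

```bash
python3 - <<'E'
from h import *
go2([.37,-.315,.125],-59,-45)
E
```

```text
tcp [ 0.3679 -0.3213  0.1723] F [ 0.3 -0.6 -2.2] M [ 0.49 -0.78  0.03] w 0.0296 t 27.1 q [ 0.09  0.67  0.25  1.77  0.42  1.28 -0.96]
shift tool [36.5 -4.8 30.4] final-frame [37.  -4.3 29.9] turn [-0.5 -0.8 -1.1] z [-0.602 -0.352 -0.717] y [ 0.498 -0.867  0.007]
```

send_rows(rows=[[[-1, 11, 0, 11, 0, -0.6, -1], [-1, 11, 0, 11, 0, 0, 0], [-1, 6, 0, 6, 0, 0, 0], [-1, 3, 0, 3, 0, 0, 0], [-1, 0, 0, 0, 0, 0, 0]]])

```text
t: 27.68
tcp_pos: [0.3661, -0.3219, 0.1256]
orientation: [0.098, 0.891, 0.245, -0.37]
wrist_force: [-0.1, 0.0, -1.0]
gripper_width: 0.0293
```

```bash
python3 - <<'E'
from h import *
go2([.37,-.315,.115],-59,-45)
E
```

```text
tcp [ 0.3661 -0.3219  0.1256] F [-0.1  0.  -1. ] M [ 0.5  -0.89  0.04] w 0.0293 t 27.7 q [ 0.09  0.75  0.24  1.78  0.42  1.22 -0.99]
shift tool [12.4 -3.9  2.7] final-frame [12.4 -3.9  2.6] turn [-0.6 -0.1 -0.1] z [-0.611 -0.355 -0.708] y [ 0.508 -0.861 -0.007]
```

send_rows(rows=[[[-1, 2.5, 0, 2.5, -0.6, 0, 0], [-1, 2.5, 0, 2.5, 0, 0, 0]]])

```text
t: 27.92
tcp_pos: [0.3665, -0.3221, 0.1188]
orientation: [0.103, 0.891, 0.246, -0.368]
wrist_force: [-0.8, 0.3, -2.6]
gripper_width: 0.0296
```

send_rows(rows=[[[-1, 1.5, 0, 1.5, 0, 0, 0], [-1, 1.5, 0, 1.5, 0, 0, 0]]])

```text
t: 28.18
tcp_pos: [0.3667, -0.3222, 0.1144]
orientation: [0.103, 0.891, 0.246, -0.367]
wrist_force: [0.5, 0.2, -1.1]
gripper_width: 0.0296
```

send_rows(rows=[[[-1, 1.5, 0, 1.5, 0, 0, 0], [-1, 1.5, 0, 1.5, 0, 0, 0]]])

```text
t: 28.42
tcp_pos: [0.366, -0.3229, 0.1137]
orientation: [0.104, 0.89, 0.245, -0.37]
wrist_force: [0.9, 6.6, 20.4]
gripper_width: 0.0295
```

send_rows(rows=[[[-1, 0, 0, 0, 0, 0, 0], [0, 0, 0, 0, 0, 0, 0], [0.3, 0, 0, 0, 0, 0, 0], [0.3, 0, 0, 0, 0, 0, 0], [0.3, 0, 0, 0, 0, 0, 0], [0.3, 0, 0, -10, 0, 0, 0], [0.3, 0, 0, -30, 0, 0, 0], [0.3, 0, 0, -50, 0, 0, 0], [0.3, 0, 0, -30, 0, 0, 0], [0.3, 0, 0, 0, 0, 0, 0]]])

```text
t: 29.68
tcp_pos: [0.4421, -0.277, 0.2023]
orientation: [0.104, 0.89, 0.245, -0.37]
wrist_force: [-0.0, -0.9, -0.5]
gripper_width: 0.0556
```

```bash
python3 - <<'E'
from h import *
go2([.3768,-.3164,.2],-59,0)
s=manip.snapshot('wrist');cv2.imwrite('pics/w7.png',s['color'][:,:,::-1])
# is the cartridge upright? pleat mask (bright, low saturation)
hsv=cv2.cvtColor(s['color'],cv2.COLOR_RGB2HSV)
p=np.array([.3768,-.3164]);
for z in(0,.02,.036,.09,.104,.14): print(z,np.round(proj(s,[*p,z]),1))
m=((hsv[:,:,2]>150)&(hsv[:,:,1]<25)).astype(np.uint8)
cs,_=cv2.findContours(m,0,2)
for c in sorted(cs,key=cv2.contourArea)[-4:]: print(cv2.contourArea(c),cv2.boundingRect(c))
E
```

```text
tcp [ 0.4421 -0.277   0.2023] F [-0.  -0.9 -0.5] M [ 0.4  -0.65 -0.  ] w 0.0556 t 29.7 q [ 0.02  0.72  0.23  1.6   0.38  1.46 -0.96]
shift tool [-52.1   0.2  55.7] final-frame [-76.2   0.1   2.3] turn [ 0.1 45.2 -0.2] z [-0.608 -0.367 -0.705] y [ 0.514 -0.858  0.003]
0 [317.7  82.7]
0.02 [317.8  98.3]
0.036 [317.8 111.4]
0.09 [317.9 160.7]
0.104 [317.9 174.8]
0.14 [317.9 214.3]
443.5 (291, 79, 53, 24)
504.5 (612, 144, 28, 40)
720.5 (283, 158, 69, 28)
2437.0 (289, 97, 57, 58)
```

The cartridge stands upright exactly where I predicted. Levelling the tool and moving over it.

send_rows(rows=[[[0.3, 0, 0, 0, 0, 9, 0], [0.3, 0, 0, 0, 0, 9, 0], [0.3, 0, 0, 0, 0, 9, 0], [0.3, 0, 0, 0, 0, 9, 0], [0.3, 0, 0, 0, 0, 9, 0], [0.3, -25, 0, 0, 0, 0, 0], [0.3, -25, 0, 0, 0, 0, 0], [0.3, -25, 0, 0, 0, 0, 0], [0.3, 0, 0, 0, 0, 0, 0]]])

```text
t: 30.85
tcp_pos: [0.357, -0.3184, 0.1905]
orientation: [-0.005, 0.966, 0.258, -0.0]
wrist_force: [0.1, -0.6, -0.3]
gripper_width: 0.0556
```

```bash
python3 - <<'E'
from h import *
go2([.3768,-.3164,.108],-59,0)
E
```

```text
tcp [ 0.357  -0.3184  0.1905] F [ 0.1 -0.6 -0.3] M [ 0.02  0.04 -0.01] w 0.0556 t 30.9 q [ 0.56  0.31  0.1   2.02 -0.05  0.83 -0.37]
shift tool [18.   8.9 82.4] final-frame [18.   8.4 82.5] turn [-0.5 -0.1 -1.1] z [-0.003  0.009 -1.   ] y [ 0.498 -0.867 -0.009]
```

send_rows(rows=[[[0.3, 18, 8.5, 0, -0.5, 0, -1], [0.3, 0, 0, 15, 0, 0, 0], [0.3, 0, 0, 15, 0, 0, 0], [0.3, 0, 0, 0, 0, 0, 0]]])

```text
t: 31.35
tcp_pos: [0.3796, -0.3138, 0.1564]
orientation: [-0.002, 0.963, 0.269, 0.001]
wrist_force: [-0.8, 0.6, 0.3]
gripper_width: 0.056
```

```bash
python3 - <<'E'
from h import *
go2([.3768,-.3164,.108],-59,0)
E
```

```text
tcp [ 0.3796 -0.3138  0.1564] F [-0.8  0.6  0.3] M [ 0.02 -0.01 -0.  ] w 0.0560 t 31.4 q [ 0.53  0.38  0.08  2.01 -0.05  0.75 -0.38]
shift tool [-3.9  0.9 48.4] final-frame [-3.8  0.7 48.4] turn [-0.2 -0.1  0.2] z [ 0.     0.004 -1.   ] y [ 0.517 -0.856 -0.003]
```

send_rows(rows=[[[0.3, -3.5, 1, 12, 0, 0, 0], [0.3, 0, 0, 15, 0, 0, 0], [0.3, 0, 0, 13, 0, 0, 0], [0.3, 0, 0, 6, 0, 0, 0], [0.3, 0, 0, 0, 0, 0, 0]]])

```text
t: 31.98
tcp_pos: [0.3765, -0.3165, 0.1066]
orientation: [-0.002, 0.963, 0.268, 0.0]
wrist_force: [-0.1, 0.3, -0.8]
gripper_width: 0.0553
```

```bash
python3 - <<'E'
from h import *
go2([.3768,-.3164,.109],-59,0)
E
```

```text
tcp [ 0.3765 -0.3165  0.1066] F [-0.1  0.3 -0.8] M [ 0.   -0.01  0.06] w 0.0553 t 32.0 q [ 0.55  0.46  0.07  2.04 -0.06  0.64 -0.36]
shift tool [ 0.3  0.1 -2.4] final-frame [ 0.3  0.1 -2.4] turn [-0.2 -0.1  0.1] z [-0.001  0.004 -1.   ] y [ 0.517 -0.856 -0.004]
```

send_rows(rows=[[[0.3, 0, 0, -2.5, -0.2, 0, 0], [0, 0, 0, 0, 0, 0, 0], [-0.4, 0, 0, 0, 0, 0, 0], [-1, 0, 0, 0, 0, 0, 0], [-1, 0, 0, 0, 0, 0, 0], [-1, 0, 0, 0, 0, 0, 0], [-1, 0, 0, 0, 0, 0, 0]]])

```text
t: 32.85
tcp_pos: [0.377, -0.3167, 0.1104]
orientation: [0.0, 0.963, 0.268, 0.001]
wrist_force: [-0.4, 0.4, 0.5]
gripper_width: 0.0297
```

```bash
python3 - <<'E'
from h import *
go2([.412,.1955,.36],55,0)
E
```

```text
tcp [ 0.377  -0.3167  0.1104] F [-0.4  0.4  0.5] M [0.12 0.05 0.03] w 0.0297 t 32.9 q [ 0.55  0.45  0.08  2.05 -0.06  0.64 -0.37]
shift tool [ 295.3 -420.1 -249.4] final-frame [ 265.1  439.7 -249.6] turn [   0.2   -0.  -113.9] z [ 0.002  0.    -1.   ] y [ 0.517 -0.856  0.001]
```

send_rows(rows=[[[-1, 0, 0, -20, 0, 0, 0], [-1, 0, 0, -40, 0, 0, 0], [-1, 0, 0, -50, 0, 0, 0], [-1, 0, 0, -50, 0, 0, 0], [-1, 0, 0, -50, 0, 0, 0], [-1, 0, 0, -40, 0, 0, 0], [-1, 20, -20, -10, 0, 0, 0], [-1, 37, -37, 0, 0, 0, 0], [-1, 37, -37, 0, 0, 0, 0], [-1, 37, -37, 0, 0, 0, 0]]])

```text
t: 34.1
tcp_pos: [0.4198, -0.136, 0.3778]
orientation: [0.0, 0.965, 0.263, 0.0]
wrist_force: [1.3, 0.9, -1.5]
gripper_width: 0.0295
```

```bash
python3 - <<'E'
from h import *
go2([.44,-.06,.37],-59,0)
go2([.4135,.196,.37],-59,0)
E
```

```text
tcp [ 0.4198 -0.136   0.3778] F [ 1.3  0.9 -1.5] M [ 0.01 -0.07 -0.07] w 0.0295 t 34.1 q [ 0.28  0.03 -0.07  1.86  0.    1.25 -0.83]
shift tool [ 56.  -55.2   7.8] final-frame [ 56.5 -54.8   7.8] turn [ 0.  -0.  -0.5] z [ 0.001 -0.    -1.   ] y [ 0.508 -0.861  0.001]
tcp [ 0.4198 -0.136   0.3778] F [ 1.3  0.9 -1.5] M [ 0.01 -0.07 -0.07] w 0.0295 t 34.1 q [ 0.28  0.03 -0.07  1.86  0.    1.25 -0.83]
shift tool [ 163.2 -289.2    7.8] final-frame [ 165.6 -287.8    7.8] turn [ 0.  -0.  -0.5] z [ 0.001 -0.    -1.   ] y [ 0.508 -0.861  0.001]
```

send_rows(rows=[[[-1, 28, -28, 0, 0, 0, 0], [-1, 28, -28, 0, 0, 0, 0], [-1, 18, -39, 0, 0, 0, 0], [-1, 18, -39, 0, 0, 0, 0], [-1, 18, -39, 0, 0, 0, 0], [-1, 18, -39, 0, 0, 0, 0], [-1, 18, -39, 0, 0, 0, 0], [-1, 14, -35, 0, 0, 0, 0], [-1, 0, 0, 0, 0, 0, 0]]])

```text
t: 35.22
tcp_pos: [0.4086, 0.2056, 0.3757]
orientation: [-0.0, 0.964, 0.266, -0.0]
wrist_force: [-0.7, -0.5, -2.0]
gripper_width: 0.0291
```

```bash
python3 - <<'E'
from h import *
go2([.4135,.196,.26],-59,0)
s=manip.snapshot('wrist');cv2.imwrite('pics/w8.png',s['color'][:,:,::-1])
# mouth: ring / bore contours near the prediction
P=np.array(proj(s,[.4135,.196,.113]));print('pred mouth',P.round(1),'ring top',np.round(proj(s,[.4135,.196,.126]),1),'plate near corners',[np.round(proj(s,[*(np.array([.4135,.196])+x*np.array([.989,.148])+y*np.array([-.148,.989])),.014]),1).tolist() for x,y in((.075,-.068),(-.075,-.068))])
g=cv2.cvtColor(s['color'],cv2.COLOR_RGB2GRAY)
for v in range(int(P[1])-40,int(P[1])+45,10): print(v,g[v,int(P[0])-60:int(P[0])+61:4].tolist())
E
```

```text
tcp [0.4086 0.2056 0.3757] F [-0.7 -0.5 -2. ] M [-0.06 -0.03  0.04] w 0.0291 t 35.2 q [-0.14  0.09 -0.45  1.81  0.04  1.25 -1.63]
shift tool [ -0.6  10.9 115.7] final-frame [ -0.7  10.8 115.7] turn [-0.   0.  -0.1] z [-0.001  0.    -1.   ] y [ 0.513 -0.858 -0.001]
pred mouth [327.2 160.4] ring top [327.5 162.6] plate near corners [[386.9, 118.4], [346.4, 205.5]]
120 [253, 254, 254, 156, 139, 216, 220, 219, 219, 254, 254, 254, 253, 220, 157, 154, 158, 204, 254, 255, 254, 254, 220, 219, 220, 220, 217, 221, 221, 220, 98]
130 [254, 253, 181, 203, 224, 171, 193, 178, 247, 252, 254, 254, 253, 157, 151, 188, 180, 152, 230, 228, 252, 253, 254, 254, 219, 222, 221, 221, 222, 98, 98]
140 [241, 209, 177, 225, 195, 224, 227, 223, 254, 253, 132, 97, 96, 200, 241, 253, 253, 195, 229, 90, 90, 216, 254, 254, 254, 220, 221, 221, 102, 100, 100]
150 [235, 141, 218, 222, 220, 218, 189, 254, 253, 96, 248, 253, 254, 253, 253, 253, 254, 254, 254, 253, 140, 250, 87, 254, 254, 221, 218, 103, 101, 101, 100]
160 [141, 220, 222, 220, 218, 220, 244, 254, 94, 252, 151, 151, 253, 254, 253, 254, 254, 254, 253, 142, 136, 178, 91, 98, 227, 216, 105, 104, 102, 102, 100]
170 [218, 221, 218, 219, 218, 217, 218, 230, 95, 84, 209, 153, 155, 209, 219, 155, 153, 150, 148, 142, 139, 252, 81, 196, 177, 105, 105, 103, 109, 107, 101]
180 [113, 125, 120, 115, 219, 219, 217, 216, 157, 161, 162, 132, 117, 103, 132, 163, 163, 162, 113, 248, 77, 83, 191, 131, 110, 105, 104, 103, 102, 99, 98]
190 [106, 107, 123, 114, 109, 110, 157, 179, 164, 162, 185, 159, 157, 151, 153, 150, 161, 181, 186, 96, 124, 220, 107, 103, 104, 103, 102, 101, 101, 102, 99]
200 [100, 100, 100, 102, 101, 175, 163, 158, 160, 163, 157, 154, 157, 150, 147, 155, 154, 156, 157, 157, 164, 97, 104, 111, 113, 101, 101, 100, 99, 107, 104]
```

The picture isn't needed, since the dark rubber ring shows up clearly in the numbers. I'll fit a circle to it on its top plane.

```bash
python3 - <<'E'
from h import *
from scipy.optimize import least_squares
s=manip.snapshot('wrist')
g=cv2.cvtColor(s['color'],cv2.COLOR_RGB2GRAY)
c=np.array([.4135,.196])
v,u=np.mgrid[120:190,280:375]; u=u.ravel();v=v.ravel()
k=(g[v,u]>70)&(g[v,u]<99)
for it in range(3):
    W=np.array([ray(s,a,b,.126)[:2] for a,b in zip(u[k],v[k])])
    for _ in range(8):
        d=np.linalg.norm(W-c,axis=1);w=W[(d>.028)&(d<.043)]
        f=least_squares(lambda p:np.linalg.norm(w-p[:2],axis=1)-.0355,c,loss='soft_l1',f_scale=.002);c=f.x
    print(len(w),c.round(4),np.std(np.linalg.norm(w-c,axis=1)).round(4), np.degrees(np.arctan2(*(w-c).T[::-1])).round(-1).astype(int)[::25].tolist());break
E
```

```text
641 [0.4134 0.1946] 0.0019 [40, 50, 50, 60, 10, 20, 10, 0, 70, 80, 80, -20, -30, -40, -40, 110, -60, -60, -70, 130, 140, -80, -90, -90, -100, 160]
```

send_rows(rows=[[[-1, -1, 11.5, 20, 0, 0, 0], [-1, 0, 0, 35, 0, 0, 0], [-1, 0, 0, 35, 0, 0, 0], [-1, 0, 0, 25, 0, 0, 0], [-1, 0, 0, 0, 0, 0, 0]]])

```text
t: 35.95
tcp_pos: [0.4174, 0.1831, 0.2576]
orientation: [0.003, 0.966, 0.258, -0.0]
wrist_force: [0.7, 0.2, -1.0]
gripper_width: 0.0291
```

```bash
python3 - <<'E'
from h import *
go2([.4135,.195,.2],-59,0)
E
```

```text
tcp [0.4174 0.1831 0.2576] F [ 0.7  0.2 -1. ] M [0.02 0.   0.03] w 0.0291 t 36.0 q [-0.14  0.2  -0.43  1.98  0.1   0.98 -1.66]
shift tool [  2.7 -12.6  57.6] final-frame [  2.8 -12.2  57.6] turn [ 0.3  0.1 -1.1] z [ 0.001 -0.005 -1.   ] y [ 0.498 -0.867  0.005]
```

send_rows(rows=[[[-1, 3, -12, 0, 0.3, 0, -1], [-1, 0, 0, 0, 0, 0, 0]]])

```text
t: 36.2
tcp_pos: [0.4152, 0.1955, 0.2596]
orientation: [-0.0, 0.964, 0.266, 0.001]
wrist_force: [-0.3, -0.5, -1.0]
gripper_width: 0.0295
```

```bash
python3 - <<'E'
from h import *
go2([.4135,.195,.225],-59,0)
E
```

```text
tcp [0.4152 0.1955 0.2596] F [-0.3 -0.5 -1. ] M [ 0.02 -0.03 -0.01] w 0.0295 t 36.2 q [-0.15  0.2  -0.44  1.97  0.1   0.99 -1.67]
shift tool [-1.7 -0.5 34.6] final-frame [-1.7 -0.5 34.6] turn [ 0.  -0.1 -0.2] z [ 0.001  0.001 -1.   ] y [ 0.512 -0.859  0.   ]
```

send_rows(rows=[[[-1, -1.5, -0.5, 10, 0, 0, 0], [-1, 0, 0, 10, 0, 0, 0], [-1, 0, 0, 8, 0, 0, 0], [-1, 0, 0, 0, 0, 0, 0]]])

```text
t: 36.7
tcp_pos: [0.4142, 0.1951, 0.2306]
orientation: [-0.0, 0.964, 0.266, 0.002]
wrist_force: [-0.6, -0.1, -1.7]
gripper_width: 0.0296
```

```bash
python3 - <<'E'
from h import *
go2([.4135,.195,.20],-59,0)
E
```

```text
tcp [0.4142 0.1951 0.2306] F [-0.6 -0.1 -1.7] M [ 0.   -0.   -0.02] w 0.0296 t 36.7 q [-0.16  0.24 -0.43  2.01  0.13  0.92 -1.69]
shift tool [-0.7 -0.2 30.6] final-frame [-0.7 -0.2 30.6] turn [ 0.  -0.2 -0.2] z [ 0.003  0.001 -1.   ] y [ 0.512 -0.859  0.001]
```

send_rows(rows=[[[-1, -0.7, 0, 8, 0, -0.2, 0], [-1, 0, 0, 8, 0, 0, 0], [-1, 0, 0, 8, 0, 0, 0], [-1, 0, 0, 4, 0, 0, 0]]])

```text
t: 37.2
tcp_pos: [0.4138, 0.1949, 0.2008]
orientation: [0.0, 0.964, 0.266, -0.0]
wrist_force: [-0.3, 0.1, -1.8]
gripper_width: 0.0295
```

```bash
python3 - <<'E'
from h import *
go2([.4135,.195,.18],-59,0)
E
```

```text
tcp [0.4138 0.1949 0.2008] F [-0.3  0.1 -1.8] M [-0.02  0.03 -0.05] w 0.0295 t 37.2 q [-0.17  0.28 -0.42  2.04  0.15  0.85 -1.72]
shift tool [-0.2 -0.3 20.8] final-frame [-0.2 -0.3 20.8] turn [ 0.   0.  -0.2] z [ 0.    -0.001 -1.   ] y [ 0.512 -0.859  0.001]
```

The foot is 22 mm into the bore with no side force. Continuing down.

send_rows(rows=[[[-1, 0, 0, 6, 0, 0, 0], [-1, 0, 0, 6, 0, 0, 0], [-1, 0, 0, 6, 0, 0, 0], [-1, 0, 0, 6, 0, 0, 0]]])

```text
t: 37.7
tcp_pos: [0.4139, 0.195, 0.1754]
orientation: [0.0, 0.964, 0.266, 0.0]
wrist_force: [0.1, -0.1, -1.8]
gripper_width: 0.0294
```

```bash
python3 - <<'E'
from h import *
go2([.4135,.195,.1294],-59,0)
E
```

```text
tcp [0.4139 0.195  0.1754] F [ 0.1 -0.1 -1.8] M [ 0.01  0.1  -0.03] w 0.0294 t 37.7 q [-0.19  0.32 -0.41  2.06  0.18  0.79 -1.74]
shift tool [-0.4 -0.3 46. ] final-frame [-0.4 -0.3 46. ] turn [ 0.  -0.  -0.2] z [ 0.    -0.001 -1.   ] y [ 0.512 -0.859  0.001]
```

send_rows(rows=[[[-1, 0, 0, 6, 0, 0, 0], [-1, 0, 0, 6, 0, 0, 0], [-1, 0, 0, 5, 0, 0, 0], [-1, 0, 0, 5, 0, 0, 0]]])

```text
t: 38.2
tcp_pos: [0.4137, 0.195, 0.1517]
orientation: [0.0, 0.964, 0.266, -0.0]
wrist_force: [-0.9, -0.5, 0.2]
gripper_width: 0.0295
```

send_rows(rows=[[[-1, 0, 0, 4, 0, 0, 0], [-1, 0, 0, 4, 0, 0, 0], [-1, 0, 0, 4, 0, 0, 0]]])

```text
t: 38.58
tcp_pos: [0.4136, 0.1954, 0.1406]
orientation: [0.001, 0.964, 0.266, -0.0]
wrist_force: [-0.8, 0.1, 0.1]
gripper_width: 0.0297
```

send_rows(rows=[[[-1, 0, 0, 4, 0, 0, 0], [-1, 0, 0, 4, 0, 0, 0], [-1, 0, 0, 3, 0, 0, 0]]])

```text
t: 38.95
tcp_pos: [0.4137, 0.1956, 0.1291]
orientation: [0.001, 0.964, 0.266, 0.0]
wrist_force: [-7.9, -2.5, 36.1]
gripper_width: 0.0296
```

It bottomed at TCP z 0.1291, where I expected home (0.1294), with a hard 36 N reaction. Releasing.

send_rows(rows=[[[-1, 0, 0, 0, 0, 0, 0], [-0.1, 0, 0, 0, 0, 0, 0], [0.2, 0, 0, 0, 0, 0, 0], [0.2, 0, 0, 0, 0, 0, 0], [0.2, 0, 0, -10, 0, 0, 0], [0.2, 0, 0, -25, 0, 0, 0], [0.2, 0, 0, -40, 0, 0, 0], [0.2, 0, 0, -50, 0, 0, 0], [0.2, 0, 0, -50, 0, 0, 0], [0.2, 0, 0, -30, 0, 0, 0]]])

```text
t: 40.2
tcp_pos: [0.413, 0.1957, 0.3421]
orientation: [0.0, 0.964, 0.266, -0.0]
wrist_force: [-0.1, -0.6, -0.4]
gripper_width: 0.0513
```

```bash
python3 - <<'E'
from h import *
go2([.4135,.195,.33],-59,0)
s=manip.snapshot('wrist');cv2.imwrite('pics/w9.png',s['color'][:,:,::-1])
p=[.4136,.195]
# knob top disc at z=.159 (home) expected; measure its centre/width
P=np.array(proj(s,[*p,.159]));print('knob top pred',P,'flange top',proj(s,[*p,.123]))
r=[np.array(proj(s,[p[0]+.0155*np.cos(a),p[1]+.0155*np.sin(a),.159])) for a in np.linspace(0,6.28,24)];r=np.array(r);print('disc bbox',r.min(0).round(1),r.max(0).round(1))
g=cv2.cvtColor(s['color'],cv2.COLOR_RGB2GRAY);u0,v0=int(P[0]),int(P[1])
print('row',list(range(u0-50,u0+51,4)));
for v in range(v0-40,v0+50,5): print(v,g[v,u0-50:u0+51:4].tolist())
E
```

```text
tcp [0.413  0.1957 0.3421] F [-0.1 -0.6 -0.4] M [ 0.06 -0.02 -0.02] w 0.0513 t 40.2 q [-0.13  0.11 -0.45  1.86  0.05  1.18 -1.62]
shift tool [ 0.1  0.9 12.1] final-frame [ 0.1  0.9 12.1] turn [ 0.   0.  -0.1] z [-0.    -0.001 -1.   ] y [ 0.514 -0.858  0.001]
knob top pred [319.07937812 175.46887321] flange top (np.float64(319.0983760443316), np.float64(167.5900208513431))
disc bbox [304.  160.6] [334.1 189.8]
row [269, 273, 277, 281, 285, 289, 293, 297, 301, 305, 309, 313, 317, 321, 325, 329, 333, 337, 341, 345, 349, 353, 357, 361, 365, 369]
135 [228, 214, 217, 217, 205, 242, 254, 254, 252, 151, 179, 98, 90, 90, 103, 190, 206, 205, 254, 254, 254, 244, 216, 224, 223, 223]
140 [224, 226, 227, 228, 225, 254, 254, 162, 93, 96, 93, 93, 131, 119, 91, 91, 92, 89, 158, 254, 254, 234, 253, 225, 224, 225]
145 [221, 227, 226, 225, 254, 254, 201, 95, 94, 226, 140, 138, 121, 116, 148, 147, 230, 89, 87, 185, 254, 254, 255, 223, 223, 224]
150 [210, 221, 220, 224, 254, 254, 94, 161, 175, 228, 228, 228, 228, 228, 228, 228, 210, 177, 144, 86, 254, 254, 254, 225, 225, 210]
155 [225, 223, 222, 253, 254,
[... 1122 characters left out ...]
23, 167, 103, 104, 104, 101, 103]
200 [106, 116, 114, 105, 106, 107, 106, 106, 123, 164, 104, 75, 75, 75, 75, 97, 215, 233, 222, 220, 106, 102, 103, 102, 102, 102]
205 [100, 102, 104, 110, 116, 117, 109, 107, 111, 111, 106, 104, 108, 156, 218, 223, 222, 225, 223, 118, 107, 120, 111, 101, 101, 100]
210 [100, 100, 101, 102, 104, 107, 108, 109, 107, 114, 104, 103, 104, 104, 105, 114, 142, 211, 222, 104, 104, 104, 102, 102, 101, 99]
215 [100, 99, 100, 103, 104, 102, 103, 103, 110, 103, 105, 102, 103, 103, 102, 102, 101, 110, 112, 103, 104, 113, 110, 105, 103, 100]
220 [105, 106, 109, 114, 103, 101, 101, 100, 103, 101, 102, 103, 103, 106, 105, 99, 103, 101, 101, 102, 101, 101, 105, 120, 116, 111]
```

The knob disc sits where the home height predicts (columns 305–333, rows 162–190), centred inside the ring. Last, a numeric check that the bystanders haven't moved.

```bash
python3 - <<'E'
from h import *
s=manip.snapshot('top');b=cv2.imread('pics/top0.png');a=s['color'][:,:,::-1]
d=cv2.absdiff(cv2.GaussianBlur(a,(5,5),0),cv2.GaussianBlur(b,(5,5),0)).max(2)
m=(d>35).astype(np.uint8)
n,_,st,_=cv2.connectedComponentsWithStats(m)
print([x[:5].tolist() for x in st[1:] if x[4]>25])
for nm,(x0,y0,x1,y1) in dict(bottle=(260,132,296,175),mug=(262,172,302,222),weight=(374,132,400,155),brush=(424,150,450,188),roll=(370,234,400,262),spat=(415,230,460,305)).items(): print(nm,'max diff',d[y0:y1,x0:x1].max(),'mean',d[y0:y1,x0:x1].mean().round(1))
E
```

```text
[[0, 71, 43, 53, 394], [10, 71, 58, 69, 1182], [0, 94, 171, 306, 20724], [142, 148, 16, 8, 77], [68, 165, 13, 8, 39], [63, 170, 8, 14, 57], [173, 171, 46, 43, 1362], [83, 172, 10, 7, 42], [88, 185, 8, 6, 34], [381, 192, 38, 49, 927], [70, 203, 10, 16, 67], [527, 215, 113, 52, 3055], [76, 225, 10, 6, 39], [630, 240, 10, 15, 71], [587, 259, 53, 90, 1044], [617, 260, 7, 6, 26], [607, 263, 10, 4, 26], [94, 264, 6, 11, 34], [107, 324, 12, 18, 96], [623, 345, 17, 42, 359], [560, 352, 38, 24, 285], [241, 356, 40, 18, 401], [626, 357, 5, 9, 31], [281, 361, 16, 16, 141], [223, 369, 52, 31, 892], [577, 370, 47, 22, 346], [212, 377, 30, 23, 246], [276, 377, 17, 23, 320], [300, 380, 23, 14, 215], [125, 384, 9, 5, 35], [547, 385, 16, 15, 141], [121, 390, 27, 10, 167], [522, 394, 22, 6, 95], [596, 394, 11, 6, 44]]
bottle max diff 5 mean 1.7
mug max diff 6 mean 2.0
weight max diff 2 mean 0.8
brush max diff 6 mean 1.6
roll max diff 13 mean 4.3
spat max diff 87 mean 1.8
```

```bash
python3 -c "
from rig import manip
print(manip.sign_off(), manip.sense()['t'])"
```

```text
the job is handed in; nothing more can be done
the job is handed in; nothing more can be done
```

The cover is off and standing on the bench, and the cartridge is down in the housing. I handed the job in at about 40 s, and no verdict was reported.

- **Cover:** I pressed it down about 8 mm (11 N), turned it 88° counter-clockwise with almost no twisting load (under 0.3 N m), and lifted it straight off. It stands grip upwards at about (0.39, 0.63). While setting it down I pushed it onto the bench with about 35 N before letting go. My last picture of it showed it upright and clear of everything.
- **Cartridge:** I gripped it by the knob at 45°, set it upright on the bench, took hold again from above and pushed it down the bore. It stopped hard with 36 N at a tool height of 0.1291 m; home was predicted at 0.1294 m. After release, the knob appeared centred in the ring at the home height in the wrist image.
- **Bystanders:** the top view shows the bottle, mug, weight, brush and ribbon roll where they were at the start.

**Not confirmed:**
- I did not read the click ball, so the click is inferred from the height and the hard stop.
- The arm hid the cover in the final top view, so I did not check it again at the end.
- One difference showed in the box around the spatula. I put it down to the cartridge's old spot, which overlaps that box, and did not look closer.

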